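# Put the mixed-up reagent bottles back on their own saucers by way of the spare bay

### The arm

A 6-joint arm with a two-finger parallel gripper is mounted at the origin on the work surface. World frame = base frame: x ahead of the robot, y to its left, z up, the work surface at z = 0. Lengths are in mm, angles in rad, forces in N, time in s.
With the tool pointing down it reaches from about 275 to 775 mm from the base axis. Payload 14.6 kg.
Tool frame: the origin (TCP) lies midway between the tips of the shut fingers; the grasp point (between the pads) lies 19 mm behind it (manip.pinch_z is the distance from the TCP to the grasp point, in mm); z points along the fingers, x is the direction in which the jaws open and shut, and the axes are right-handed (so a half turn about z gives the same grasp; the last joint's range is limited). The gripper opens to 85 mm and grips with 20 to 120 N. Pads are 22 mm wide; open, the fingers measure 114 mm over their backs; the gripper's body (76 mm by 85 mm) begins 54 mm behind the grasp point. The pads swing forward as they close: fully open they stand 13 mm farther back than shut.
Start: joints at [-1.422, 0.263, -0.048, 1.259, 0, 1.415], TCP at [157.047, -500.964, 231.278] pointing down, gripper open.
Joint ranges: [-2.65, 2.65], [-0.89, 1.7], [-1.18, 1.37], [-2.13, 2.11], [-1.35, 1.29], [-3.14, 3.14]. Speed limits (rad/s): [1.89, 1.89, 2.57, 2.79, 3.14, 3.14].

### API

Orientations are given as a unit quaternion [x, y, z, w].
In Python, from workcell import manip gives the robot as it stands.
- The arm moves only by the tool apply_moves, never from a script. Its argument "deltas" is a list that holds one entry, the list of rows, each a list of 7 numbers: the turn, a rotation vector about the tool's x, y, z in rad, then the shift along the tool's x, y, z in mm, then the finger opening in mm, from 0 to 85.4. A call has 1 to 8 rows; each row is the pose to reach, as a shift and turn from the pose measured when the call began, along the tool's axes at that moment; what a row does not reach only later rows make up. A row lasts 1/12 s, in which the tool goes at most 41.7 mm and 7.16 degrees, less where a joint would pass 70% of its speed; a pose out of reach is approached as far as the arm can. A call with a gripper value outside its range is refused whole. The fingers move at their own pace and stop on an object; "force" is the grip in N (left out, the last holds). Time passes only in rows, so rows that repeat a pose let the fingers close. It gives the time, the measured TCP pose, the force and the opening at its end, in the units of the state.
- manip.get_state(): the state, without advancing time (a new reading comes with each control period).
- manip.camera(name): name is "scene" or "top"; returns a dict with "img" (420x560x3 uint8, blue, green, red), "range_z" (420x560 float32, mm along the optical axis (not along the pixel's ray), 0 where there is no reading), "K" (3x3 intrinsics, pixels), "extrinsics" (4x4, takes a point from camera to world coordinates). Camera axes: x right, y up, looking along -z (the intrinsics and any distortion apply to the point x, -y, -z); pixel columns grow to the right and rows downward; lengths in mm; the calibration is good to about 2 mm. A picture is of the moment at which its call begins.
- manip.job_done(): hands the job in, once; it reports no verdict.
The state is a dict: "time_s": time; "joint_pos": joint angles; "joint_velocities": joint speeds; "joint_efforts": joint torques, N m; "tcp_pos": TCP position; "orientation": TCP orientation; "contact_force": force on the tool from outside, world axes, zero at the start; "moment": the same for the moment, N m; "width": opening from 0.0 (shut) to 1.0 (fully open).
Only numpy, scipy, OpenCV 4.12 (cv2) and the standard library are available. Lean on these libraries where they do the work, as an engineer would, in place of code of your own. Each camera call takes 0.05 s, during which the arm holds its last target.

### The job

Two or all three of the bottles are standing on the wrong saucers: sort them so that every bottle stands upright inside the rim of the saucer of its cap's colour. To get a free place, first turn the orange tab aside, lift the grey cover out of the spare bay and lay it flat in the middle of the white tile; then park a bottle standing in the bay while you swap. Set bottles down only in saucers or in the bay, never on the bench or the tile, do not tip one over, and leave the tab turned aside, the cover on the tile and the bay empty.

Things in the scene. Friction and masses are not known exactly. Their poses are not given: they have to be found in the camera images.
- bottle_red: Upright white plastic reagent bottle with a red screw cap and a red band: body 48 mm across and 52 mm tall, sloping shoulder up to 58 mm, then the round cap, 38 mm across, from 62 to 92 mm above the underside. 0.1 to 0.2 kg, loose. Grip it by the cap. Origin: centre of the underside, z up the bottle.
- bottle_blue: Upright white plastic reagent bottle with a blue screw cap and a blue band: body 48 mm across and 52 mm tall, sloping shoulder up to 58 mm, then the round cap, 38 mm across, from 62 to 92 mm above the underside. 0.1 to 0.2 kg, loose. Grip it by the cap. Origin: centre of the underside, z up the bottle.
- bottle_yellow: Upright white plastic reagent bottle with a yellow screw cap and a yellow band: body 48 mm across and 52 mm tall, sloping shoulder up to 58 mm, then the round cap, 38 mm across, from 62 to 92 mm above the underside. 0.1 to 0.2 kg, loose. Grip it by the cap. Origin: centre of the underside, z up the bottle.
- seat_red: Fixed round red saucer on the bench, 92 mm across; flat floor 76 mm across and 10 mm above the bench, inside a rim whose top is 16 mm above the bench. Origin: its centre, at bench height.
- seat_blue: Fixed round blue saucer on the bench, 92 mm across; flat floor 76 mm across and 10 mm above the bench, inside a rim whose top is 16 mm above the bench. Origin: its centre, at bench height.
- seat_yellow: Fixed round yellow saucer on the bench, 92 mm across; flat floor 76 mm across and 10 mm above the bench, inside a rim whose top is 16 mm above the bench. Origin: its centre, at bench height.
- bay: Fixed white block, 40 mm high, x -56 to +56, y -105 to +56 mm, with the spare bay. Origin: middle of the bay, at bench height; z up. The bay is a square well, 76 x 76 mm, floor 10 mm above the bench; around its mouth a recess 94 x 94 mm, its ledge 32 mm above the bench, carries the cover. The tab's pivot: x 0, y -75 mm.
- tab (a joint): Orange swing tab's angle, rad, about its upright pivot (see bay). 0: along the bay's +y, over the cover's edge; grows anticlockwise from above; pi/2: along -x; stops -0.3, 1.75; clear of the cover beyond 1.1. Stays where left (1 N drag). Tab 14 mm wide, 49 long, 40 to 46 mm above the bench. To move it: upright round orange pin, 12 mm thick, 30 mm from the pivot, top 74 mm above the bench.
- cover: Loose grey square cover plate, 90 x 90 mm, 6 mm thick, lying in the bay's frame, held down by the tab; in its middle stands a round black knob, 18 mm thick, from 6 to 40 mm above the underside. About 0.09 kg. Origin: centre of the underside, z up, edges along x and y.
- mat: Fixed plain white square tile on the bench, 130 x 130 mm, 4 mm thick. Origin: centre of its underside, at bench height; edges along x and y.
Not all that is in view belongs to the job. There is more than one size of the bottle_red; the job needs the smaller. There is more than one size of the mat; the one meant has the size given above.

How it is judged (in metres and radians):
On the way, in this order (a step that is already met when the one before it is completed fails the run):
1. the tab is turned aside, clear of the cover (value of joint tab above 1.1 rad), for 0.2 s.
2. the cover lies flat in the middle of the white tile, let go (horizontal distance between cover and mat below 0.02 m and height (world z) of cover below 0.008 m and angle between cover's own z axis and vertical below 0.06 rad and contact force between the fingers and cover below 0.1 N), for 0.2 s.
3. a bottle stands in the open bay, let go (((horizontal distance between bottle_red and bay below 0.02 m and height (world z) of bottle_red below 0.014 m and angle between bottle_red's own z axis and vertical below 0.1 rad and contact force between the fingers and bottle_red below 0.1 N) or (horizontal distance between bottle_blue and bay below 0.02 m and height (world z) of bottle_blue below 0.014 m and angle between bottle_blue's own z axis and vertical below 0.1 rad and contact force between the fingers and bottle_blue below 0.1 N) or (horizontal distance between bottle_yellow and bay below 0.02 m and height (world z) of bottle_yellow below 0.014 m and angle between bottle_yellow's own z axis and vertical below 0.1 rad and contact force between the fingers and bottle_yellow below 0.1 N))), for 0.2 s.
At the end, for the whole second after the job is handed in: Each bottle stands upright (within 0.1 rad) on the floor of the saucer of its cap's colour, within 15 mm of its centre; the cover lies flat on the white tile within 20 mm of its centre; the tab is turned beyond 1.1 rad; the bay is empty; all at rest (horizontal distance between cover and mat below 0.02 m and height (world z) of cover below 0.008 m and angle between cover's own z axis and vertical below 0.06 rad and linear speed of each of cover, bottle_red, bottle_blue, bottle_yellow below 0.02 m/s and angular speed of each of cover, bottle_red, bottle_blue, bottle_yellow below 0.2 rad/s and value of joint tab above 1.1 rad and horizontal distance between bottle_red and seat_red below 0.015 m and height (world z) of each of bottle_red, bottle_blue, bottle_yellow below 0.014 m and angle between each of bottle_red, bottle_blue, bottle_yellow's own z axis and vertical below 0.1 rad and horizontal distance between bottle_blue and seat_blue below 0.015 m and horizontal distance between bottle_yellow and seat_yellow below 0.015 m); the robot touches nothing.
It fails at once if a bottle is set on the bench or on the tile (height (world z) of any of bottle_red, bottle_blue, bottle_yellow below 0.007 m).
It fails at once if a bottle is tipped over (angle between any of bottle_red, bottle_blue, bottle_yellow's own z axis and vertical above 0.6 rad).
It also fails if it takes over 149 s, if anything falls off the work surface, if the arm or the gripper's body presses on something with over 40 N, if the wrist force passes 120 N, or if a joint passes its speed limit or range.

## Working session

There is one attempt and no reset: what is moved stays moved. The work goes in short steps, Python scripts to look and compute and a tool call to move; the robot and the scene stay as the last step left them, time stands still between calls to the robot, and variables do not carry over. Pictures are saved under pics/ and viewed, and the job is handed in when it is done.

Besides the shell and the picture viewer there is one more tool, called after "Request:" as name(argument=value, ...), one argument or row to a line, values as JSON. apply_moves: Moves the arm, as the interface text tells. Its arguments: {"type":"object","properties":{"deltas":{"type":"array","items":{"type":"array","items":{"type":"array","items":{"type":"number"}}}},"force":{"type":"number"}},"required":["deltas"]}

```bash
ls; mkdir -p pics; python3 - <<'E'
from workcell import manip
import cv2,numpy as np
print(manip.get_state())
for n in("scene","top"):
    c=manip.camera(n); cv2.imwrite(f"pics/{n}0.png",c["img"]); np.savez(f"{n}0.npz",**{k:c[k] for k in c}); print(n,c.keys(),c["K"],c["extrinsics"])
E
```

```text
pics
{'time_s': 0.0, 'joint_pos': array([-1.42234156e+00,  2.63498695e-01, -4.89535982e-02,  1.25939812e+00,
       -3.07544231e-06,  1.41549979e+00]), 'joint_velocities': array([ 0.00072029, -0.00160613, -0.00072692,  0.00059857,  0.00013296,
        0.00212932]), 'joint_efforts': array([-1.44877846e-03, -6.37610149e+01,  3.84563220e+01,  1.37764009e-02,
       -1.80254260e-04,  1.06736738e-05]), 'tcp_pos': array([ 156.98184021, -500.68290849,  230.83154444]), 'orientation': array([ 8.05947120e-01, -5.91987299e-01, -3.72488186e-04, -3.72863279e-04]), 'contact_force': array([-0.15849905, -0.07409454, -1.08404694]), 'moment': array([-0.02162107,  0.0125703 ,  0.01281384]), 'width': 1.0039529600680044}
scene dict_keys(['img', 'range_z', 'K', 'extrinsics']) [[404.73214545   0.         278.58452469]
 [  0.         404.73214545 209.5023937 ]
 [  0.           0.           1.        ]] [[ 4.95027924e-01 -6.23383504e-01  6.05260573e-01  1.20282717e+03]
 [ 8.68876460e-01  3.54340055e-01 -3.45683124e-01 -5.43389719e+02]
 [ 1.02509197e-03  6.97019464e-01  7.17051474e-01  9.02604749e+02]
 [ 0.00000000e+00  0.00000000e+00  0.00000000e+00  1.00000000e+00]]
top dict_keys(['img', 'range_z', 'K', 'extrinsics']) [[469.63752735   0.         280.14647638]
 [  0.         469.63752735 208.60190752]
 [  0.           0.           1.        ]] [[-1.84094325e-02  9.97893640e-01 -6.22043088e-02  4.12001560e+02]
 [-9.99816987e-01 -1.80496744e-02  6.34052515e-03 -1.24719231e+02]
 [ 5.20440219e-03  6.23096501e-02  9.98043297e-01  1.39341416e+03]
 [ 0.00000000e+00  0.00000000e+00  0.00000000e+00  1.00000000e+00]]
```

View pics/scene0.png

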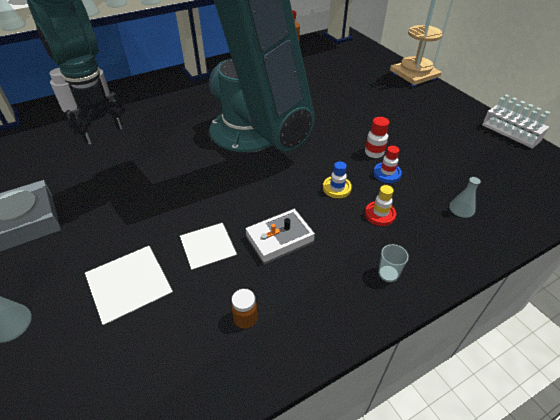

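View pics/top0.png

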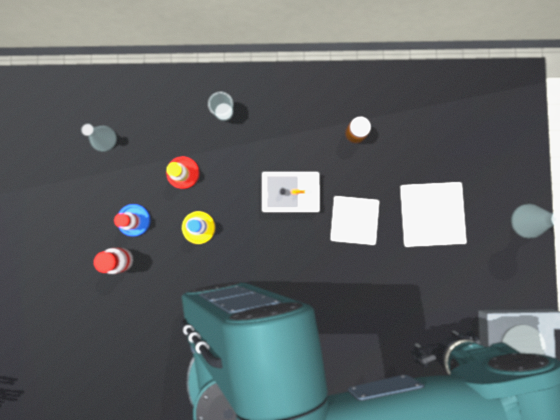

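The scene view shows the small red bottle on the blue saucer (388,165), blue on yellow (338,180) and yellow on red (382,205). So it is a 3-cycle.

Look-alikes, in top-view pixels:
- **Red bottles:** (127,220), small and on the blue saucer; (112,260), larger and on the bench. I choose (127,220).
- **Tiles:** (355,220), smaller; (433,214), larger. I expect (355,220) and will check its size.

Next I measure.

```bash
cat > h.py <<'E'
import numpy as np,cv2
def load(n):
    d=np.load(n); return {k:d[k] for k in d.files}
def snap(name,tag):
    from workcell import manip
    c=manip.camera(name); cv2.imwrite(f"pics/{name}{tag}.png",c["img"]); np.savez(f"{name}{tag}.npz",**c); return c
def ray(c,u,v,z):
    uv=np.atleast_2d(np.stack([np.ravel(u),np.ravel(v)],-1)).astype(float)
    K=c["K"];E=c["extrinsics"]
    d=np.stack([(uv[:,0]-K[0,2])/K[0,0],-(uv[:,1]-K[1,2])/K[1,1],-np.ones(len(uv))],-1)
    D=d@E[:3,:3].T;o=E[:3,3]
    t=(z-o[2])/D[:,2]
    return o+D*t[:,None]
def proj(c,P):
    P=np.atleast_2d(P);E=c["extrinsics"];K=c["K"];q=(P-E[:3,3])@E[:3,:3]
    return np.stack([K[0,0]*q[:,0]/-q[:,2]+K[0,2],K[1,1]*q[:,1]/q[:,2]+K[1,2]],-1)
def cloud(c):
    v,u=np.mgrid[:420,:560];r=c["range_z"];K=c["K"];E=c["extrinsics"]
    p=np.stack([(u-K[0,2])/K[0,0]*r,-(v-K[1,2])/K[1,1]*r,-r],-1)
    return p@E[:3,:3].T+E[:3,3]
def masks(c):
    h=cv2.cvtColor(c["img"],cv2.COLOR_BGR2HSV).astype(int);H,S,V=h[...,0],h[...,1],h[...,2]
    sat=(S>140)&(V>90)
    return dict(red=sat&((H<6)|(H>172)),blue=sat&(H>98)&(H<125),yellow=sat&(H>22)&(H<35),orange=sat&(H>7)&(H<21),white=(S<40)&(V>150))
def comps(m,mn=15):
    n,l,s,ce=cv2.connectedComponentsWithStats(m.astype(np.uint8),connectivity=8)
    return [(l==i,s[i],ce[i]) for i in range(1,n) if s[i,4]>=mn]
E
python3 - <<'E'
from h import *
for n in("top","scene"):
    c=load(n+"0.npz");W=cloud(c);M=masks(c)
    for k,m in M.items():
        for mm,s,ce in comps(m,12):
            p=W[mm];z=p[:,2];
            if s[4]>6000 or np.median(p[:,0])<250 : continue
            print(n,k,s[:],ce.round(1),"z",np.percentile(z,[5,50,95]).round(),"xy",np.median(p[:,:2],0).round(1))
c=load("top0.npz");a=cv2.resize(c["img"][130:280,80:390],None,fx=2.5,fy=2.5,interpolation=cv2.INTER_CUBIC);cv2.imwrite("pics/crop_top0.png",a)
c=load("scene0.npz");a=cv2.resize(c["img"][110:280,170:420],None,fx=3,fy=3,interpolation=cv2.INTER_CUBIC);cv2.imwrite("pics/crop_sc0.png",a)
E
```

```text
top red [166 156  34  33 509] [186.2 172.9] z [-0. 12. 20.] xy [605. 137.]
top red [114 214  16  13 163] [121.3 220. ] z [  0. 103. 107.] xy [469.  303.6]
top red [ 94 251  24  22 405] [105.  261.6] z [  1. 133. 138.] xy [356.9 337. ]
top red [123 250   7  19  31] [126.7 258.2] z [36. 45. 52.] xy [363.  305.2]
top blue [119 204  32  33 461] [137.6 219.9] z [-0. 13. 20.] xy [471.8 280. ]
top blue [190 221  11  10  76] [195.5 225.4] z [ 98. 103. 108.] xy [451.3 100.1]
top yellow [166 162  16  14 161] [173.5 168.9] z [  2. 102. 108.] xy [607.6 160.2]
top yellow [292 190   8   4  21] [295.1 191. ] z [45. 50. 76.] xy [ 545.6 -176.9]
top yellow [182 211  33  33 556] [199.4 228. ] z [-0. 13. 20.] xy [440.1 100.5]
top orange [346 126  18  16 102] [352.  136.2] z [13. 44. 64.] xy [ 699.8 -343.9]
top white [208  92  25  28 365] [221.6 107.4] z [ 1. 33. 89.] xy [799.5  31.4]
top white [350 116  21  21 340] [360.  126.2] z [ 2. 91. 96.] xy [ 722.1 -362.1]
top white [ 81 124  17  24 155] [ 88.5 132.2] z [  2. 119. 125.] xy [716.6 395.7]
top white [171 166  15  14  66] [179.9 174.8] z [58. 66. 71.
[... 3294 characters left out ...]
] z [60. 63. 67.] xy [482.3 288.3]
scene white [332 173  14   7  53] [338.5 176.8] z [60. 64. 67.] xy [466.   91.1]
scene white [470 177  10   7  49] [474.4 180. ] z [116. 119. 121.] xy [719.1 388.6]
scene white [377 197  15   8  60] [384.2 201.4] z [60. 63. 67.] xy [621.8 144.8]
scene white [246 209  69  47 941] [273.2 234. ] z [36. 39. 42.] xy [ 553.3 -204.2]
scene white [ 180  223   57   46 1631] [207.2 245.3] z [-0.  3.  6.] xy [ 467.3 -358.4]
scene white [  85  246   87   78 3946] [126.8 283.8] z [2. 4. 7.] xy [ 485.1 -591.6]
scene white [380 266  18  14 200] [388.5 272.6] z [14. 37. 67.] xy [813.3   4.9]
scene white [232 289  23  20 368] [242.9 298.5] z [87. 89. 91.] xy [ 724.9 -364.5]
```

View pics/crop_top0.png

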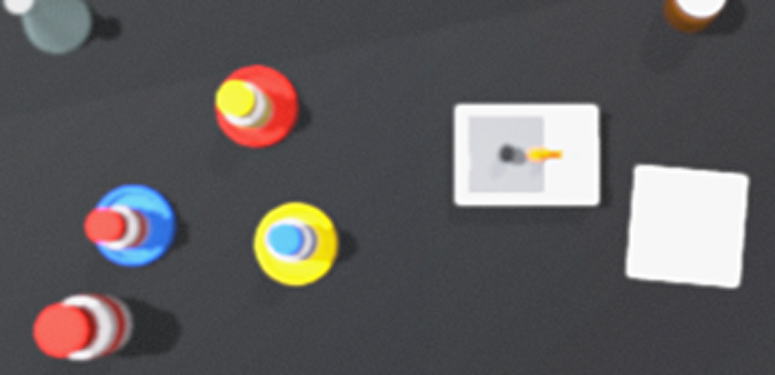

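View pics/crop_sc0.png

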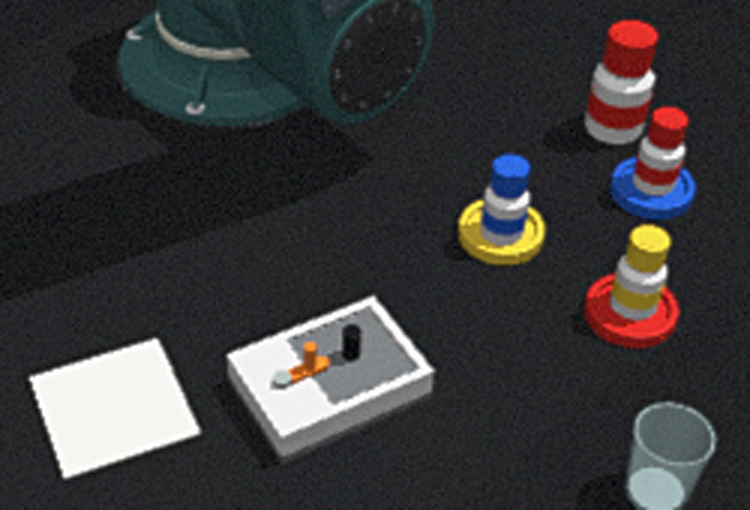

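The crops confirm the choices. The chosen red bottle stands in the blue saucer, and the bigger one stands on the bench. The tab points toward world +y, over the cover's edge. Now precise poses.

```bash
cat > meas.py <<'E'
from h import *
def near(c,m,xy,z,r):
    P=proj(c,[[*xy,z]])[0]
    best=[(np.hypot(*(q[2]-P)),q) for q in comps(m,12)]
    return min(best,key=lambda t:t[0])[1][0]
def center(c,mm,z):
    pts=cv2.findNonZero(mm.astype(np.uint8)); h=cv2.convexHull(pts)
    r=cv2.minAreaRect(h)
    return ray(c,*r[0],z)[0,:2], r
def caps(c,guess):
    M=masks(c);o={}
    for k,g in guess.items():
        o[k]=center(c,near(c,M[k],g,90,0),87)[0].round(1)
    return o
E
python3 - <<'E'
from meas import *
capg=dict(red=(468,300),blue=(452,98),yellow=(610,156));satg=dict(red=(612,137),blue=(475,280),yellow=(447,95))
for n in("top","scene"):
    c=load(n+"0.npz");M=masks(c);print(n,"caps",caps(c,capg))
    for k,g in satg.items():
        # saucer: mask pixels that deproject near the bench
        W=cloud(c);m=M[k]&(np.hypot(W[...,0]-g[0],W[...,1]-g[1])<65)&(W[...,2]<27)
        mm=max(comps(m,5),key=lambda q:q[1][4])[0]
        ct,r=center(c,mm,8);print("seat",k,ct.round(1),np.round(r[1],1))
    for nm,g,z,in(("block",(548,-190),40),("mat",(460,-355),4)):
        mm=near(c,M["white"],g,z,0)
        if nm=="block":
            W=cloud(c);cc=W[...,2]
            mm=(np.abs(W[...,0]-545)<75)&(np.abs(W[...,1]+185)<105)&(cc>34)&(cc<46)&(cv2.cvtColor(c["img"],cv2.COLOR_BGR2HSV)[...,1]<60)
            mm=max(comps(cv2.morphologyEx(mm.astype(np.uint8),cv2.MORPH_CLOSE,np.ones((5,5)))>0),key=lambda q:q[1][4])[0]
        h=cv2.convexHull(cv2.findNonZero(mm.astype(np.uint8)))[:,0]
        P=ray(c,h[:,0],h[:,1],z)[:,:2].astype(np.float32);r=cv2.minAreaRect(P)
        print(nm,np.round(r[0],1),np.round(r[1],1),round(r[2],2))
    W=cloud(c)
    m=(np.abs(W[...,0]-548)<40)&(np.abs(W[...,1]+170)<50)&(c["img"].max(2)<80)&(W[...,2]>45)
    for q in comps(m,4): print("knob",q[2].round(1),q[1],np.median(W[q[0]],0).round(1),ray(c,*q[2],57)[0].round(1), ray(c,*q[2],72)[0].round(1))
    for q in comps(M["orange"]|M["yellow"],4):
        if abs(np.median(W[q[0]][:,1])+185)<30: print("pin",q[2],q[1],W[q[0]][W[q[0]][:,2]>60].mean(0).round(1))
E
```

```text
top caps {'red': array([469.7, 308.2]), 'blue': array([450.7, 104.4]), 'yellow': array([609.2, 164.1])}
seat red [610.7 150.8] [30.6 32.6]
seat blue [472.4 293.2] [32. 29.]
seat yellow [448.4 109.4] [32. 32.]
block [ 547.  -164.3] [159.6 110.5] 88.96
mat [ 461.4 -352.8] [137.3 135.7] 83.59
pin [296.75    191.34375] [292 190  12   4  32] [ 543.3 -184.7   74.2]
scene caps {'red': array([469.4, 301.6]), 'blue': array([452.1, 106. ]), 'yellow': array([608.3, 158.5])}
seat red [616.8 146.2] [31.4 21.9]
seat blue [480.6 290.4] [27.8 18.1]
seat yellow [456.1 100.1] [28.4 19.3]
block [ 550.3 -167.7] [162.7 116.1] 89.27
mat [ 464.3 -355.7] [129.9 131.3] 83.59
knob [286.5 222.9] [284 218   6  11  56] [ 551.6 -145.2   65.7] [ 545.8 -142.2   57. ] [ 557.5 -149.4   72. ]
pin [272.86419753 230.87654321] [267 224  13  14  81] [ 548.9 -188.2   70.4]
```

```bash
cat >> meas.py <<'E'
from scipy.optimize import least_squares
def seat(c,k,g):
    M=masks(c);W=cloud(c)
    big=(M[k]&(np.hypot(W[...,0]-g[0],W[...,1]-g[1])<75)&(W[...,2]<30)).astype(np.uint8)
    h=cv2.cvtColor(c["img"],cv2.COLOR_BGR2HSV)
    dark=((h[...,2]<85)).astype(np.uint8)
    edge=(big>0)&(cv2.dilate(dark,np.ones((3,3)))>0)
    v,u=np.nonzero(edge)
    o=c["extrinsics"][:2,3]
    a=ray(c,u,v,16)[:,:2];b=ray(c,u,v,0)[:,:2]
    f=np.array(g)-o;f/=np.hypot(*f)
    def res(p):
        s=np.clip(((a-p)@f)/46*.5+.5,0,1)  # far 1 -> z16
        s=(((a-p)@f)>0).astype(float)
        q=a*s[:,None]+b*(1-s[:,None])
        return np.hypot(*(q-p).T)-45.5
    r=least_squares(res,g,loss="soft_l1",f_scale=1.5,diff_step=1e-3)
    return r.x.round(1),len(u),np.abs(r.fun).mean().round(1)
E
python3 - <<'E'
from meas import *
satg=dict(red=(612,149),blue=(475,291),yellow=(450,107))
for n in("top","scene"):
    c=load(n+"0.npz")
    for k,g in satg.items(): print(n,k,*seat(c,k,g))
    im=cv2.resize(c["img"],None,fx=4,fy=4,interpolation=cv2.INTER_CUBIC)
    off=np.array([-1.6,1.6]) if n=="top" else np.array([1.6,-1.6])
    t=np.linspace(0,2*np.pi,80)
    for k,g in satg.items():
        for R,z in((46,16),(46,0)):
            P=proj(c,np.stack([g[0]+off[0]+R*np.cos(t),g[1]+off[1]+R*np.sin(t),0*t+z],-1))*4+1.5
            cv2.polylines(im,[P.astype(int)],True,(0,255,0) if z else (255,0,255),1)
    im=im[600:1000,400:900] if n=="top" else im[500:960,1240:1700]
    cv2.imwrite(f"pics/seat_{n}.png",im)
E
```

```text
top red [611.5 153.2] 53 1.5
top blue [473.2 299.2] 47 1.2
top yellow [448.  107.9] 52 1.8
scene red [611.3 152.4] 85 1.8
scene blue [473.  297.5] 73 2.1
scene yellow [448. 107.] 74 1.7
```

View pics/seat_top.png

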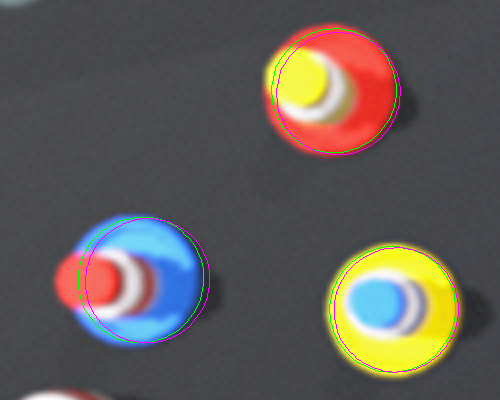

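View pics/seat_scene.png

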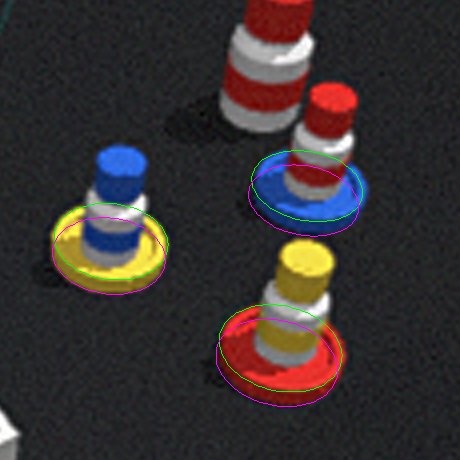

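The two views agree on the seat circle fits: red (611,153), blue (473,298), yellow (448,107.5). The overlays show why my first guesses were a few mm low in y. Plan:
- Tab pin at about (548,-186.5), pivot at (548.5,-216.5).
- Bay at (549,-142), mat at (463,-354).
- Caps: red (470,305), blue (451,105), yellow (609,161).

Next, a helper that works out the moves.

```bash
cat > go.py <<'E'
import sys,numpy as np
from scipy.spatial.transform import Rotation as R
from workcell import manip
# go.py x y z angle_deg (tool x direction in world, tool down)
def delta(x,y,z,a):
    s=manip.get_state();Rt=R.from_quat(s["orientation"]);p=s["tcp_pos"]
    a=np.radians(a);ex=np.array([np.cos(a),np.sin(a),0]);ez=np.array([0,0,-1.]);ey=np.cross(ez,ex)
    T=R.from_matrix(np.stack([ex,ey,ez],1))
    return (Rt.inv()*T).as_rotvec().round(3),Rt.inv().apply(np.array([x,y,z])-p).round(1)
if __name__=="__main__":
    for arg in sys.argv[1:]:
        print(*delta(*map(float,arg.split(","))))
    s=manip.get_state();print("t",round(s["time_s"],2),"tcp",s["tcp_pos"].round(1),"F",s["contact_force"].round(1),"w",round(s["width"]*85.4,1),"j",s["joint_pos"].round(2))
E
python3 go.py 548,-186.5,150,0
```

```text
[-1.000e-03  1.000e-03 -1.267e+00] [-182.8 -467.1   81.1]
t 0.1 tcp [ 157.  -500.7  230.9] F [ 0.2 -0.6  0.3] w 85.3 j [-1.42  0.26 -0.05  1.26 -0.    1.42]
```

Request:
apply_moves(
  deltas=[
    [[0,0,-1.267,-183,-467,80,60],[0,0,-1.267,-183,-467,80,40],[0,0,-1.267,-183,-467,80,30],[0,0,-1.267,-183,-467,80,24],[0,0,-1.267,-183,-467,80,24],[0,0,-1.267,-183,-467,80,24],[0,0,-1.267,-183,-467,80,24],[0,0,-1.267,-183,-467,80,24]],
  ],
)

```text
time_s: 0.77
tcp_pos: [414.6, -292.8, 178.3]
orientation: [0.992, -0.13, -0.0, -0.0]
contact_force: [-0.1, -1.4, 0.5]
width: 0.28
```

```bash
python3 go.py 548,-186.5,150,0
```

```text
[-0.001  0.    -0.261] [ 101.4 -137.1   28.4]
t 0.77 tcp [ 414.6 -292.8  178.3] F [-0.1 -1.4  0.5] w 23.9 j [-0.78  0.26 -0.2   1.11  0.    1.06]
```

Request:
apply_moves(
  deltas=[
    [[0,0,-0.261,101,-137,28,24],[0,0,-0.261,101,-137,28,24],[0,0,-0.261,101,-137,28,24],[0,0,-0.261,101,-137,28,24],[0,0,-0.261,101,-137,28,24],[0,0,-0.261,101,-137,28,24],[0,0,-0.261,101,-137,28,24]],
  ],
)

```text
time_s: 1.35
tcp_pos: [547.2, -186.3, 150.0]
orientation: [1.0, 0.001, -0.001, -0.001]
contact_force: [-0.3, 0.6, 1.1]
width: 0.278
```

```bash
python3 go.py 548,-186.5,52,0; python3 - <<'E'
from h import *
for n,(a,b,d,e) in dict(top=(120,260,220,400),scene=(130,290,180,400)).items():
    c=snap(n,"1");cv2.imwrite(f"pics/c1{n}.png",cv2.resize(c["img"][a:b,d:e],None,fx=3.5,fy=3.5,interpolation=cv2.INTER_CUBIC))
E
```

```text
[-0.001  0.001  0.001] [ 0.9  0.3 98. ]
t 1.35 tcp [ 547.2 -186.3  150. ] F [-0.3  0.6  1.1] w 23.8 j [-0.47  0.39 -0.08  1.1   0.    1.1 ]
```

View pics/c1scene.png

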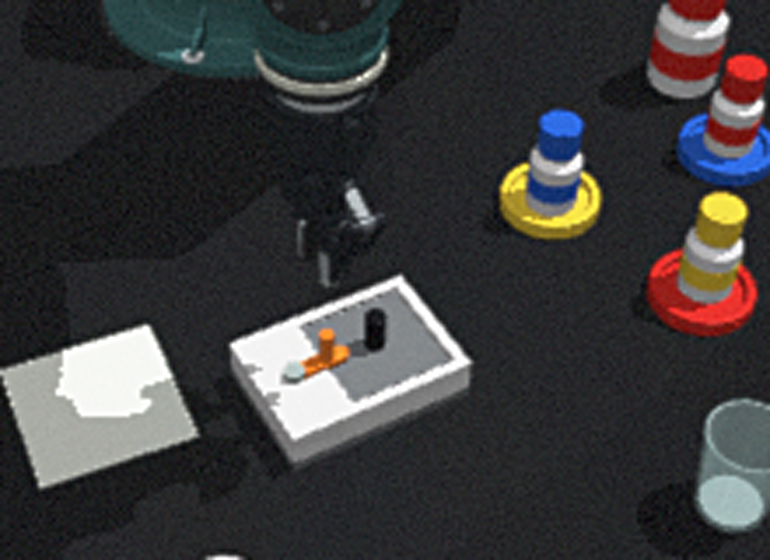

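View pics/c1top.png

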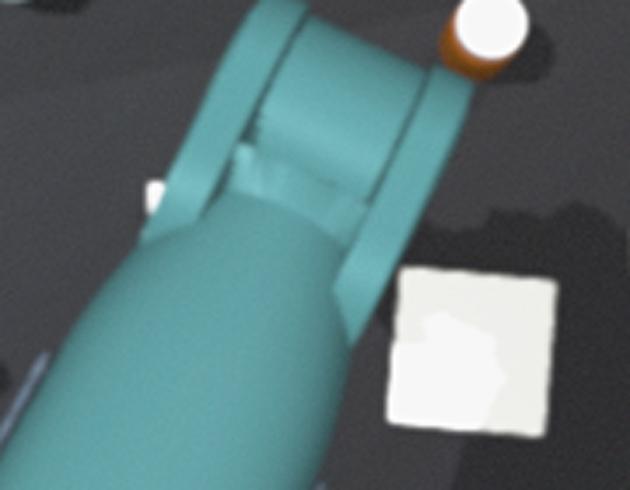

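The scene crop shows the open fingers at about (345,245), above the orange pin at (327,340). The arm hides the area in the top view. I descend to just above the pin.

Request:
apply_moves(
  deltas=[
    [[0,0,0,1,0,30,24],[0,0,0,1,0,55,24],[0,0,0,1,0,68,24],[0,0,0,1,0,68,24]],
  ],
)

```text
time_s: 1.78
tcp_pos: [545.4, -187.7, 80.4]
orientation: [1.0, -0.001, -0.002, -0.001]
contact_force: [1.3, -0.3, 0.1]
width: 0.278
```

```bash
python3 go.py 548,-186.5,52,0; python3 - <<'E'
from h import *
c=snap("scene","2");cv2.imwrite(f"pics/c2.png",cv2.resize(c["img"][190:270,230:330],None,fx=7,fy=7,interpolation=cv2.INTER_CUBIC))
print(proj(c,[[536,-186.5,82],[560,-186.5,82],[548,-186.5,74],[548,-186.5,46]])-[230,190])
E
```

```text
[-0.002  0.004 -0.003] [ 2.7 -1.2 28.4]
t 1.78 tcp [ 545.4 -187.7   80.4] F [ 1.3 -0.3  0.1] w 23.8 j [-0.47  0.44 -0.2   0.93  0.    1.1 ]
[[41.02024879 30.32585658]
 [45.2883566  35.96915271]
 [43.16537315 35.08497757]
 [43.25107937 41.77501809]]
```

View pics/c2.png

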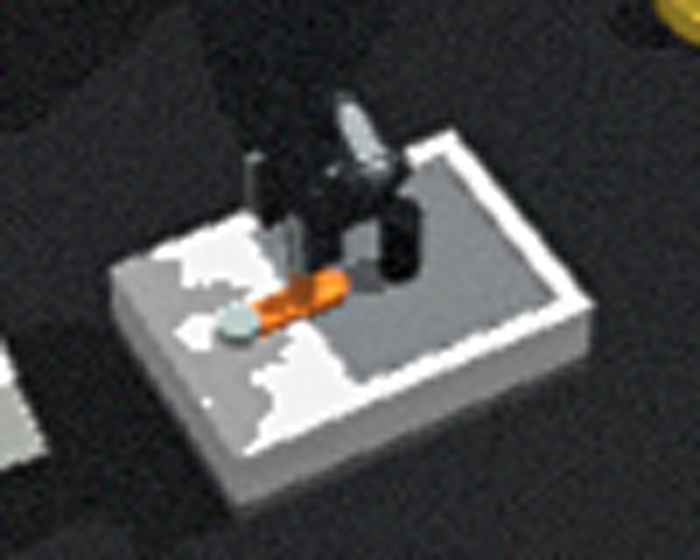

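The pin base at crop (300,290) matches my projected position of (302,292), and the near finger is in front of it as expected. I descend.

Request:
apply_moves(
  deltas=[
    [[0,0,0,3,-1,10,24],[0,0,0,3,-1,20,24],[0,0,0,3,-1,27,24],[0,0,0,3,-1,27,24]],
  ],
)

```text
time_s: 2.17
tcp_pos: [548.6, -186.7, 53.8]
orientation: [1.0, -0.001, -0.002, -0.001]
contact_force: [0.0, 1.1, -0.5]
width: 0.282
```

```bash
python3 go.py 548,-186.5,53,0; python3 - <<'E'
import numpy as np
for a in np.arange(0.2,1.61,0.2): print(round(a,1),(548.5-30*np.sin(a)).round(1),(-216.5+30*np.cos(a)).round(1))
E
```

```text
[-0.002  0.004 -0.003] [-0.6 -0.2  0.8]
t 2.17 tcp [ 548.6 -186.7   53.8] F [ 0.   1.1 -0.5] w 24.0 j [-0.47  0.47 -0.24  0.87  0.    1.1 ]
0.2 542.5 -187.1
0.4 536.8 -188.9
0.6 531.6 -191.7
0.8 527.0 -195.6
1.0 523.3 -200.3
1.2 520.5 -205.6
1.4 518.9 -211.4
1.6 518.5 -217.4
```

I'll grip the pin lightly and swing it along the arc.

Request:
apply_moves(
  deltas=[
    [[0,0,0,0,0,0,10],[0,0,0,0,0,0,8],[0,0,0,0,0,0,8],[0,0,0,0,0,0,8]],
  ],
  force=20,
)

```text
time_s: 2.5
tcp_pos: [548.4, -186.7, 53.9]
orientation: [1.0, -0.001, -0.002, -0.001]
contact_force: [-2.0, -0.6, -3.4]
width: 0.13
```

Request:
apply_moves(
  deltas=[
    [[0,0,0,-6,0.6,0,8],[0,0,0,-12,2.4,0,8],[0,0,0,-17,5,0,8],[0,0,0,-21.5,9,0,8],[0,0,0,-25,13.7,0,8],[0,0,0,-28,19,0,8],[0,0,0,-29.5,25,0,8],[0,0,0,-30,28.5,0,8]],
  ],
)

```text
time_s: 3.17
tcp_pos: [516.4, -214.4, 53.9]
orientation: [1.0, -0.001, -0.003, -0.002]
contact_force: [-11.6, 5.7, 6.6]
width: 0.127
```

Request:
apply_moves(
  deltas=[
    [[0,0,0,0,0,0,8],[0,0,0,0,0,0,8]],
  ],
)

```text
time_s: 3.33
tcp_pos: [516.1, -214.6, 54.0]
orientation: [1.0, -0.001, -0.003, -0.002]
contact_force: [-0.8, 0.1, -1.8]
width: 0.125
```

```bash
python3 go.py 518,-215,54,0; python3 - <<'E'
from h import *
c=snap("scene","3");cv2.imwrite(f"pics/c3.png",cv2.resize(c["img"][190:270,230:330],None,fx=7,fy=7,interpolation=cv2.INTER_CUBIC))
E
```

```text
[-0.004  0.007 -0.003] [ 1.9  0.4 -0. ]
t 3.33 tcp [ 516.1 -214.6   54. ] F [-0.8  0.1 -1.8] w 10.7 j [-0.54  0.44 -0.29  0.85 -0.    1.03]
```

View pics/c3.png

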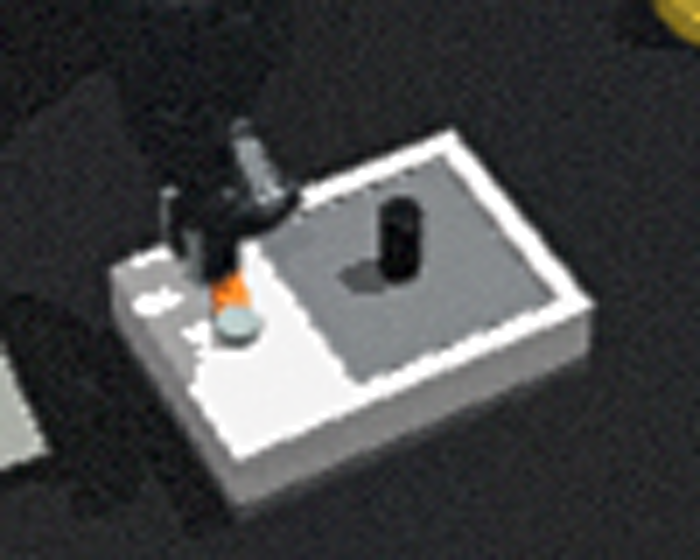

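The tab at crop (232,300) now points toward -x, clear of the cover, at about 1.5 rad. I release it and rise.

Request:
apply_moves(
  deltas=[
    [[0,0,0,0,0,0,24],[0,0,0,0,0,0,24],[0,0,0,0,0,0,24],[0,0,0,0,0,-20,24],[0,0,0,0,0,-50,40],[0,0,0,0,0,-60,45],[0,0,0,0,0,-60,45]],
  ],
)

```text
time_s: 3.97
tcp_pos: [518.0, -215.5, 116.5]
orientation: [1.0, -0.001, -0.001, -0.001]
contact_force: [0.3, -0.7, 0.5]
width: 0.525
```

```bash
python3 go.py 549,-142,110,0 549,-142,45,0; python3 - <<'E'
from h import *
c=snap("scene","4");cv2.imwrite(f"pics/c4.png",cv2.resize(c["img"][190:270,230:330],None,fx=7,fy=7,interpolation=cv2.INTER_CUBIC))
W=cloud(c)
m=(c["img"].max(2)<70);m[:, :280]=0;m[:,293:]=0;m[:216]=0;m[:]=m&(np.arange(420)[:,None]<233)
for q in comps(m,20): print(q[1],q[2])
for z in(38,72): print(proj(c,[[549,-142,z]]))
E
```

```text
[-0.001  0.003 -0.003] [ 30.8 -73.5   6.5]
[-0.001  0.003 -0.003] [ 31.  -73.5  71.5]
t 3.97 tcp [ 518.  -215.5  116.5] F [ 0.3 -0.7  0.5] w 44.8 j [-0.54  0.38 -0.19  1.   -0.    1.03]
[284 218   6  13  67] [286.49253731 223.91044776]
[[287.07180577 228.02466241]]
[[287.26738909 219.93667241]]
```

View pics/c4.png

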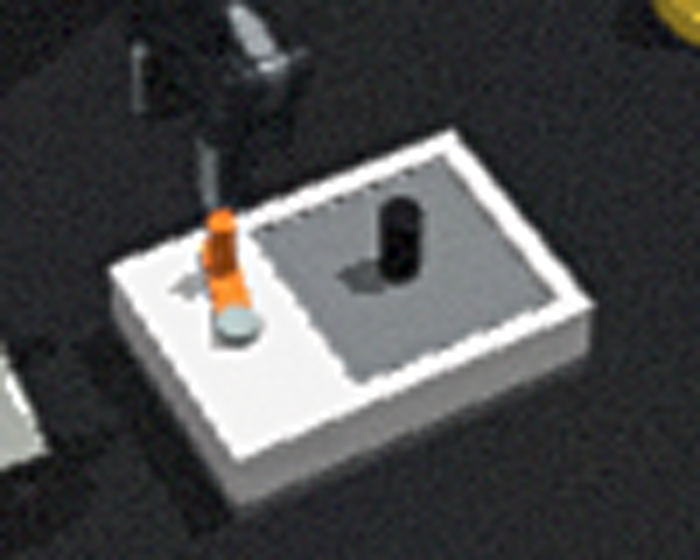

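The tab is aside, with its pin at crop (222,240). The knob mask centre (286.5,223.9) matches my projection (287.1,224). I move over the knob and down.

Request:
apply_moves(
  deltas=[
    [[0,0,0,15,-35,4,45],[0,0,0,31,-73,6,45],[0,0,0,31,-73,6,45],[0,0,0,31,-73,6,45],[0,0,0,31,-73.5,30,45],[0,0,0,31,-73.5,55,45],[0,0,0,31,-73.5,68,45],[0,0,0,31,-73.5,70,45]],
  ],
)

```text
time_s: 4.68
tcp_pos: [546.2, -141.6, 41.9]
orientation: [1.0, -0.002, -0.005, -0.002]
contact_force: [-0.4, 0.2, -0.6]
width: 0.525
```

```bash
python3 go.py 549,-142,45,0
```

```text
[-0.004  0.009 -0.004] [ 2.8  0.3 -3.1]
t 4.68 tcp [ 546.2 -141.6   41.9] F [-0.4  0.2 -0.6] w 44.9 j [-0.4   0.46 -0.29  0.83  0.    1.18]
```

Request:
apply_moves(
  deltas=[
    [[0,0.009,-0.004,3,0,-5,45],[0,0.009,-0.004,3,0,-5,45],[0,0.009,-0.004,3,0,-5,12],[0,0.009,-0.004,3,0,-5,12],[0,0.009,-0.004,3,0,-5,12],[0,0.009,-0.004,3,0,-5,12],[0,0.009,-0.004,3,0,-5,12]],
  ],
  force=50,
)

```text
time_s: 5.27
tcp_pos: [548.1, -142.1, 48.0]
orientation: [1.0, 0.0, -0.001, -0.001]
contact_force: [-10.6, -3.2, 14.1]
width: 0.19
```

```bash
python3 go.py 549,-142,130,0
```

```text
[-0.002  0.001  0.   ] [  0.8  -0.3 -82. ]
t 5.27 tcp [ 548.1 -142.1   48. ] F [-10.6  -3.2  14.1] w 16.3 j [-0.4   0.45 -0.28  0.84  0.    1.17]
```

Request:
apply_moves(
  deltas=[
    [[0,0,0,0.5,0,-4,12],[0,0,0,0.5,0,-12,12],[0,0,0,0.5,0,-25,12],[0,0,0,0.5,0,-45,12],[0,0,0,0.5,0,-70,12],[0,0,0,0.5,0,-80,12],[0,0,0,0.5,0,-80,12]],
  ],
)

```text
time_s: 5.85
tcp_pos: [550.2, -142.8, 130.7]
orientation: [1.0, 0.0, 0.002, -0.0]
contact_force: [-0.0, 0.2, -1.9]
width: 0.186
```

```bash
python3 go.py 463,-354,120,0; python3 - <<'E'
from h import *
c=snap("scene","5");cv2.imwrite(f"pics/c5.png",cv2.resize(c["img"][150:280,170:340],None,fx=4.5,fy=4.5,interpolation=cv2.INTER_CUBIC))
E
```

```text
[-0.001 -0.003  0.   ] [-87.3 211.1  10.2]
t 5.85 tcp [ 550.2 -142.8  130.7] F [-0.   0.2 -1.9] w 15.9 j [-0.4   0.38 -0.15  1.04  0.    1.17]
```

View pics/c5.png

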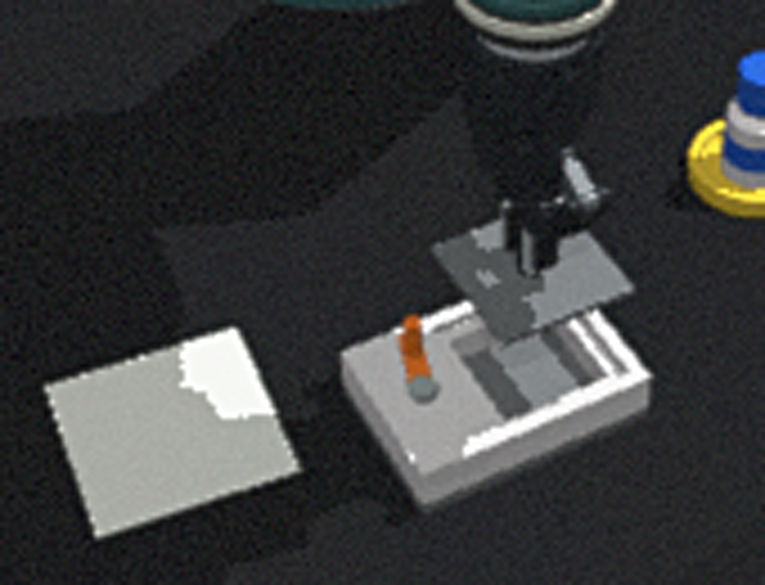

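The cover hangs level from the gripper at crop (530,275) and the bay is open. I carry it over to the tile.

Request:
apply_moves(
  deltas=[
    [[0,0,0,-9,22,0,12],[0,0,0,-20,50,0,12],[0,0,0,-33,80,0,12],[0,0,0,-46,110,0,12],[0,0,0,-58,140,0,12],[0,0,0,-70,170,0,12],[0,0,0,-80,195,0,12],[0,0,0,-87,211,10,12]],
  ],
)

```text
time_s: 6.57
tcp_pos: [461.7, -356.1, 118.2]
orientation: [1.0, -0.001, 0.001, -0.0]
contact_force: [0.2, 0.2, -0.6]
width: 0.19
```

Request:
apply_moves(
  deltas=[
    [[0,0,0,0,0,10,12],[0,0,0,0,0,30,12],[0,0,0,0,0,50,12],[0,0,0,0,0,60,12],[0,0,0,0,0,60,12]],
  ],
)

```text
time_s: 6.98
tcp_pos: [460.5, -354.8, 55.3]
orientation: [1.0, -0.001, -0.001, -0.002]
contact_force: [0.2, 0.5, -1.1]
width: 0.189
```

```bash
python3 go.py 463,-354,21,0; python3 - <<'E'
from h import *
c=snap("scene","6");cv2.imwrite(f"pics/c6.png",cv2.resize(c["img"][180:290,150:300],None,fx=5,fy=5,interpolation=cv2.INTER_CUBIC))
E
```

```text
[-0.004  0.002 -0.001] [ 2.5 -0.7 34.3]
t 6.98 tcp [ 460.5 -354.8   55.3] F [ 0.2  0.5 -1.1] w 16.2 j [-0.8   0.47 -0.23  0.88  0.    0.77]
```

View pics/c6.png

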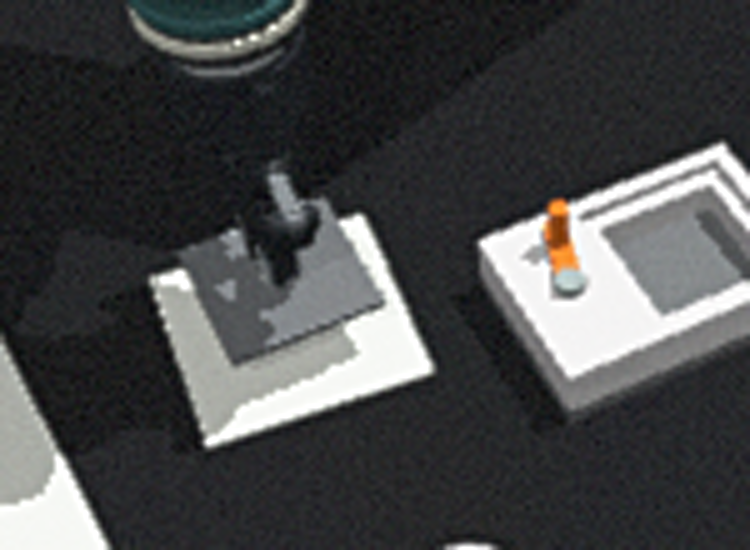

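The cover is over the tile and still about 35 mm up. I lower it and watch the force.

Request:
apply_moves(
  deltas=[
    [[0,0,0,2.5,-0.7,12,12],[0,0,0,2.5,-0.7,22,12],[0,0,0,2.5,-0.7,28,12],[0,0,0,2.5,-0.7,31,12],[0,0,0,2.5,-0.7,31,12],[0,0,0,2.5,-0.7,31,12]],
  ],
)

```text
time_s: 7.53
tcp_pos: [463.7, -354.7, 26.3]
orientation: [1.0, -0.001, -0.0, -0.001]
contact_force: [-0.4, -0.5, -1.3]
width: 0.191
```

```bash
python3 go.py 463,-354,20,0; python3 - <<'E'
from h import *
c=snap("scene","7");cv2.imwrite(f"pics/c7.png",cv2.resize(c["img"][200:280,170:270],None,fx=7,fy=7,interpolation=cv2.INTER_CUBIC))
E
```

```text
[-0.003  0.    -0.001] [-0.7 -0.6  6.3]
t 7.53 tcp [ 463.7 -354.7   26.3] F [-0.4 -0.5 -1.3] w 16.4 j [-0.79  0.5  -0.27  0.81  0.    0.78]
```

View pics/c7.png

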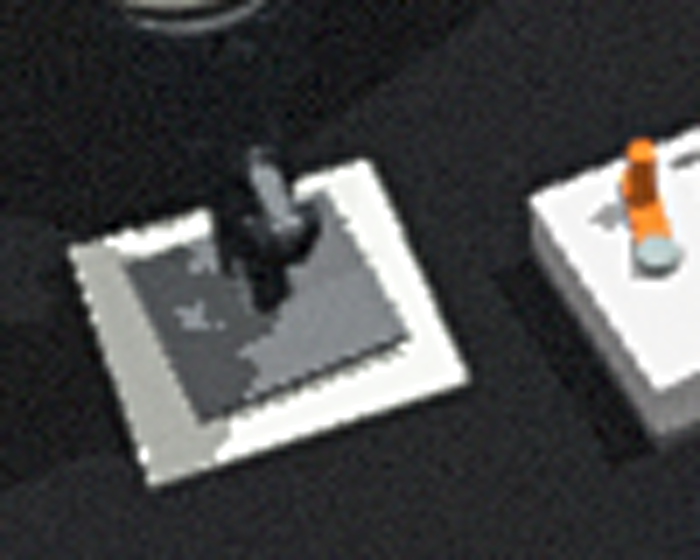

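Request:
apply_moves(
  deltas=[
    [[0,0,0,0,0,2,12],[0,0,0,0,0,4,12],[0,0,0,0,0,5,12],[0,0,0,0,0,5,12]],
  ],
)

```text
time_s: 7.92
tcp_pos: [463.7, -354.7, 21.3]
orientation: [1.0, -0.001, -0.0, -0.001]
contact_force: [0.0, 0.7, -0.8]
width: 0.191
```

```bash
python3 go.py 463,-354,20,0
```

```text
[-0.002  0.    -0.001] [-0.7 -0.7  1.3]
t 7.92 tcp [ 463.7 -354.7   21.3] F [ 0.   0.7 -0.8] w 16.3 j [-0.79  0.5  -0.28  0.8   0.    0.78]
```

Request:
apply_moves(
  deltas=[
    [[0,0,0,0,0,1,12],[0,0,0,0,0,2,12],[0,0,0,0,0,2,12],[0,0,0,0,0,2,12]],
  ],
)

```text
time_s: 8.25
tcp_pos: [463.9, -354.8, 20.0]
orientation: [1.0, -0.001, 0.0, -0.001]
contact_force: [-0.8, 2.7, 11.7]
width: 0.19
```

```bash
python3 go.py 463,-354,20,0
```

```text
[-0.002 -0.    -0.001] [-0.9 -0.8 -0. ]
t 8.25 tcp [ 463.9 -354.8   20. ] F [-0.8  2.7 11.7] w 16.3 j [-0.79  0.5  -0.28  0.79  0.    0.78]
```

Contact: 11.7 N upward at TCP z 20, as predicted. I release and rise.

Request:
apply_moves(
  deltas=[
    [[0,0,0,0,0,0,30],[0,0,0,0,0,0,40],[0,0,0,0,0,0,45],[0,0,0,0,0,-5,45],[0,0,0,0,0,-25,45],[0,0,0,0,0,-60,60],[0,0,0,0,0,-95,80],[0,0,0,0,0,-130,85]],
  ],
)

```text
time_s: 8.92
tcp_pos: [463.5, -354.7, 151.8]
orientation: [1.0, -0.001, 0.0, -0.001]
contact_force: [1.0, -0.9, 1.2]
width: 0.927
```

```bash
python3 go.py 440,200,200,90; python3 - <<'E'
from h import *
c=snap("scene","8");cv2.imwrite(f"pics/c8.png",cv2.resize(c["img"][170:280,170:300],None,fx=5.5,fy=5.5,interpolation=cv2.INTER_CUBIC))
W=cloud(c)
g=cv2.cvtColor(c["img"],cv2.COLOR_BGR2HSV)
m=(np.abs(W[...,0]-463)<55)&(np.abs(W[...,1]+354)<55)&(g[...,2]<165)&(g[...,2]>60)&(W[...,2]<18)
q=max(comps(m),key=lambda q:q[1][4]);h=cv2.convexHull(cv2.findNonZero(q[0].astype(np.uint8)))[:,0]
print(cv2.minAreaRect(ray(c,h[:,0],h[:,1],10)[:,:2].astype(np.float32)), np.percentile(W[q[0]][:,2],[10,50,90]))
E
```

```text
[-0.002 -0.002 -1.572] [ -24.2 -554.8  -47. ]
t 8.92 tcp [ 463.5 -354.7  151.8] F [ 1.  -0.9  1.2] w 79.2 j [-0.79  0.4  -0.06  1.11  0.    0.78]
((469.9056396484375, -356.616455078125), (89.33058166503906, 92.35591888427734), 88.91624450683594) [ 6.13804591  8.77947603 11.06113585]
```

View pics/c8.png

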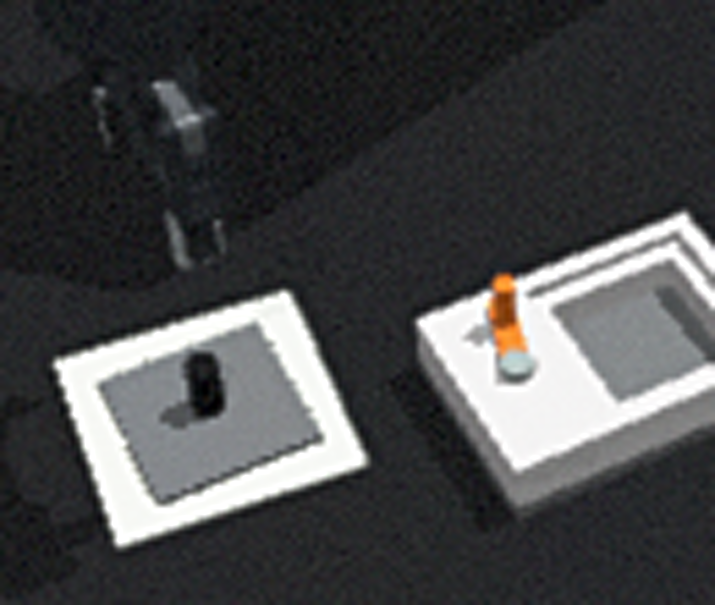

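The cover lies flat on the tile, centred to within about 6 mm, and the tab is still aside. Now the red bottle on the blue saucer: I move above it with the jaws along y.

Request:
apply_moves(
  deltas=[
    [[0,0,-1.57,-10,-250,-50,85],[0,0,-1.57,-10,-290,-50,85],[0,0,-1.57,-10,-555,-50,85],[0,0,-1.57,-10,-555,-50,85],[0,0,-1.57,-10,-555,-50,85],[0,0,-1.57,-10,-555,-50,85],[0,0,-1.57,-10,-555,-50,85],[0,0,-1.57,-10,-555,-50,85]],
  ],
)

```text
time_s: 9.63
tcp_pos: [457.8, -22.6, 188.5]
orientation: [0.876, 0.481, 0.001, 0.002]
contact_force: [0.9, 0.1, -0.0]
width: 0.995
```

```bash
python3 go.py 470,305,190,90
```

```text
[ 0.004  0.002 -0.566] [ 283.  -165.4   -2.4]
t 9.63 tcp [457.8 -22.6 188.5] F [ 0.9  0.1 -0. ] w 85.0 j [-0.23  0.17 -0.3   1.1  -0.    0.34]
```

Request:
apply_moves(
  deltas=[
    [[0,0,-0.566,283,-165,-2,85],[0,0,-0.566,283,-165,-2,85],[0,0,-0.566,283,-165,-2,85],[0,0,-0.566,283,-165,-2,85],[0,0,-0.566,283,-165,-2,85],[0,0,-0.566,283,-165,-2,85],[0,0,-0.566,283,-165,-2,85],[0,0,-0.566,283,-165,-2,85]],
  ],
)

```text
time_s: 10.3
tcp_pos: [469.8, 307.3, 189.8]
orientation: [0.707, 0.707, 0.0, 0.002]
contact_force: [0.9, 0.2, 0.4]
width: 0.995
```

Request:
apply_moves(
  deltas=[
    [[0,0,0,0,0,0,85],[0,0,0,0,0,0,85]],
  ],
)

```text
time_s: 10.47
tcp_pos: [469.4, 309.1, 189.6]
orientation: [0.706, 0.708, 0.0, 0.002]
contact_force: [0.4, -0.0, -0.5]
width: 0.989
```

```bash
python3 go.py 470,305,190,90; python3 go.py 470,305,68,90 ; python3 - <<'E'
from h import *
c=snap("scene","9");cv2.imwrite(f"pics/c9.png",cv2.resize(c["img"][60:220,300:460],None,fx=3.5,fy=3.5,interpolation=cv2.INTER_CUBIC))
c=snap("top","9");cv2.imwrite(f"pics/c9t.png",cv2.resize(c["img"][130:290,60:260],None,fx=3.5,fy=3.5,interpolation=cv2.INTER_CUBIC))
E
```

```text
[0.004 0.003 0.004] [-4.1  0.6 -0.4]
t 10.47 tcp [469.4 309.1 189.6] F [ 0.4 -0.  -0.5] w 84.5 j [ 0.44  0.34 -0.05  1.18 -0.    0.44]
[0.004 0.003 0.004] [-3.700e+00  1.000e-01  1.216e+02]
t 10.47 tcp [469.4 309.1 189.6] F [ 0.4 -0.  -0.5] w 84.5 j [ 0.44  0.34 -0.05  1.18 -0.    0.44]
```

View pics/c9.png

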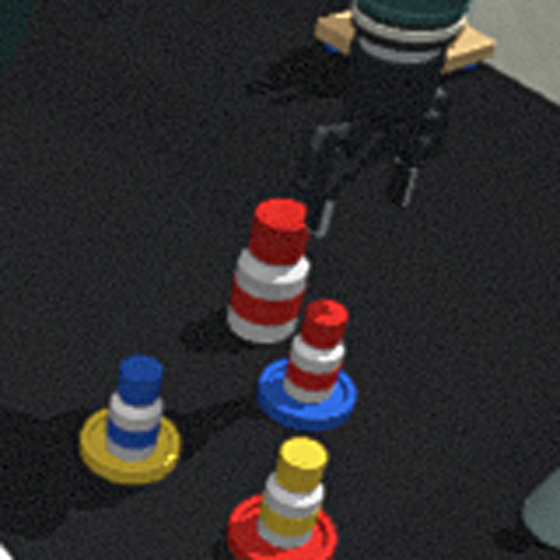

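View pics/c9t.png

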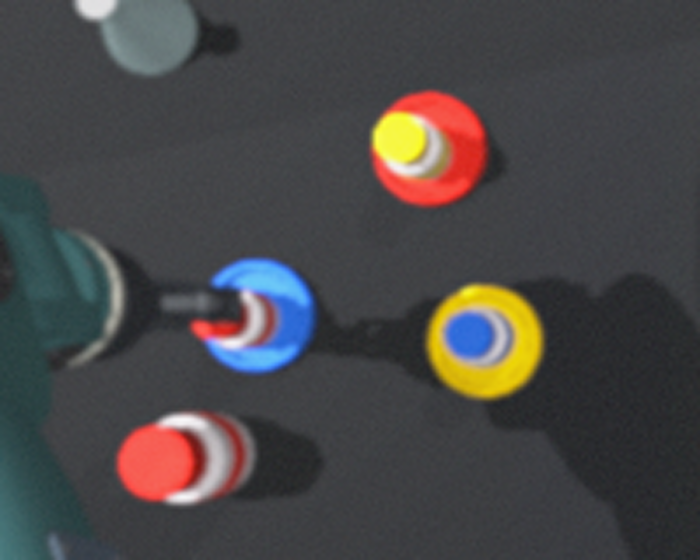

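The fingers straddle the small red cap along y, and the large bottle is clear to the -x side. I descend with a check partway.

Request:
apply_moves(
  deltas=[
    [[0,0,0,-4,0.5,25,80],[0,0,0,-4,0.5,50,75],[0,0,0,-4,0.5,70,75],[0,0,0,-4,0.5,78,75],[0,0,0,-4,0.5,78,75]],
  ],
)

```text
time_s: 10.98
tcp_pos: [469.8, 301.0, 110.7]
orientation: [0.707, 0.707, -0.001, 0.002]
contact_force: [1.2, 0.2, 0.3]
width: 0.875
```

```bash
python3 go.py 470,305,68,90; python3 - <<'E'
from h import *
c=snap("scene","10");cv2.imwrite(f"pics/c10.png",cv2.resize(c["img"][100:200,340:440],None,fx=6,fy=6,interpolation=cv2.INTER_CUBIC))
E
```

```text
[ 0.001  0.004 -0.001] [ 4.2  0.1 42.7]
t 10.98 tcp [469.8 301.  110.7] F [1.2 0.2 0.3] w 74.7 j [ 0.43  0.38 -0.21  0.98 -0.    0.43]
```

View pics/c10.png

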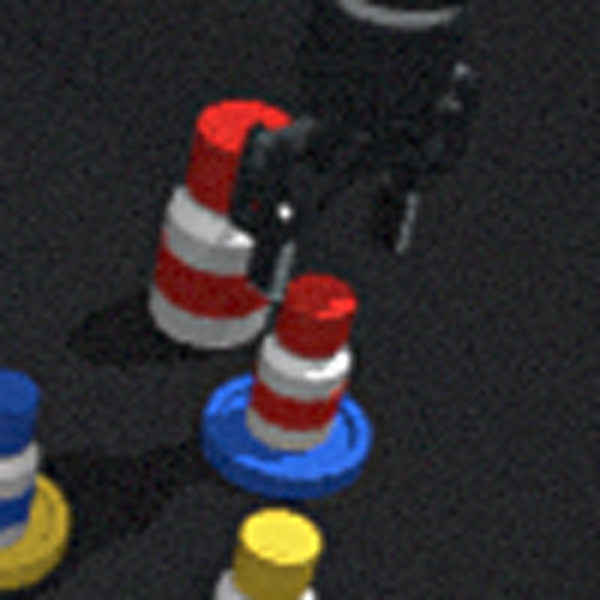

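```bash
python3 - <<'E'
from meas import *
c=load("scene10.npz")
for P in([470,301-37,120],[470,301+37,120],[470,301,120],[470,305,102],[470,300,102]): print(P,((proj(c,[P])[0]-[340,100])*6).round())
M=masks(c)
for q in comps(M["red"],20): print(q[1],q[2],((q[2]-[340,100])*6).round(), ray(c,*q[2],87)[0].round(1))
c=load("top9.npz");print(caps(c,dict(blue=(451,105),yellow=(609,161))))
E
```

```text
[470, 264, 120] [271. 284.]
[470, 338, 120] [378. 242.]
[470, 301, 120] [325. 263.]
[470, 305, 102] [324. 288.]
[470, 300, 102] [316. 290.]
[250  19   8   9  57] [253.63157895  22.47368421] [-518. -465.] [-704.7  397.8   87. ]
[371 117  18  18 156] [377.1474359  123.92307692] [223. 144.] [319.8 362.1  87. ]
[366 141  19  12 116] [373.90517241 147.90517241] [203. 287.] [423.5 263.6  87. ]
[386 146  14  13 139] [392.25179856 152.        ] [314. 312.] [470.3 301.7  87. ]
[382 164  15   8  63] [388.26984127 167.79365079] [290. 407.] [525.8 237.7  87. ]
[365 201  32  25 396] [379.2020202  215.47222222] [235. 693.] [672.2  80.8  87. ]
{'blue': array([450.7, 107.2]), 'yellow': array([609.2, 164.1])}
```

The projections put the cap at about y 302–305, well inside the 75 mm opening. I go down and close.

Request:
apply_moves(
  deltas=[
    [[0,0,0,2,0,12,75],[0,0,0,2,0,24,75],[0,0,0,2,0,34,75],[0,0,0,2,0,40,75],[0,0,0,2,0,41,75],[0,0,0,2,0,41,75]],
  ],
)

```text
time_s: 11.53
tcp_pos: [470.7, 303.3, 71.4]
orientation: [0.707, 0.707, -0.0, 0.002]
contact_force: [-0.1, 0.5, -0.1]
width: 0.881
```

```bash
python3 go.py 470,303,68,90; python3 - <<'E'
from h import *
c=snap("scene","11");cv2.imwrite(f"pics/c11.png",cv2.resize(c["img"][100:200,340:440],None,fx=6,fy=6,interpolation=cv2.INTER_CUBIC))
E
```

```text
[ 0.003  0.004 -0.001] [-0.3 -0.7  3.4]
t 11.53 tcp [470.7 303.3  71.4] F [-0.1  0.5 -0.1] w 75.3 j [ 0.43  0.42 -0.27  0.88 -0.    0.43]
```

View pics/c11.png

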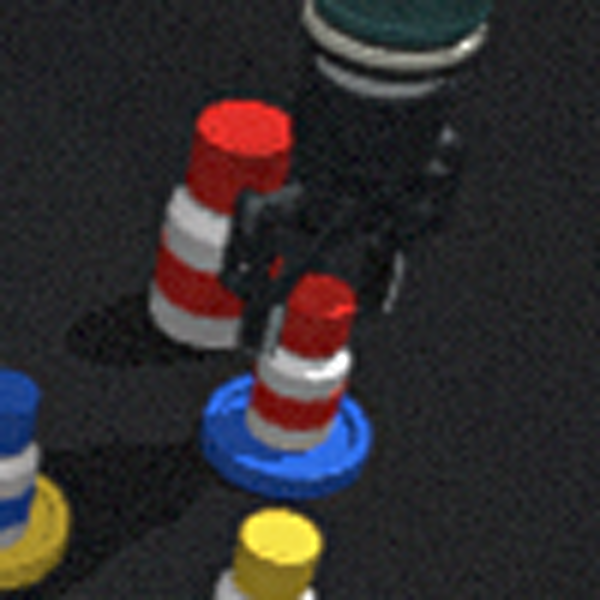

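The cap sits between the fingers. I close with 35 N.

Request:
apply_moves(
  deltas=[
    [[0,0,0,0,0,4,60],[0,0,0,0,0,5,45],[0,0,0,0,0,5,34],[0,0,0,0,0,5,34],[0,0,0,0,0,5,34],[0,0,0,0,0,5,34],[0,0,0,0,0,5,34]],
  ],
  force=35,
)

```text
time_s: 12.17
tcp_pos: [470.9, 303.4, 66.8]
orientation: [0.707, 0.707, 0.0, 0.002]
contact_force: [-0.0, -1.3, 2.0]
width: 0.439
```

Request:
apply_moves(
  deltas=[
    [[0,0,0,0,0,0,34],[0,0,0,0,0,0,34],[0,0,0,0,0,-5,34],[0,0,0,0,0,-12,34],[0,0,0,0,0,-20,34],[0,0,0,0,0,-20,34]],
  ],
)

```text
time_s: 12.67
tcp_pos: [471.6, 303.9, 88.6]
orientation: [0.707, 0.707, 0.001, 0.003]
contact_force: [-0.4, -0.0, -1.3]
width: 0.433
```

```bash
python3 go.py 470,303,68,90; python3 - <<'E'
from h import *
c=snap("scene","12");cv2.imwrite(f"pics/c12.png",cv2.resize(c["img"][100:200,340:440],None,fx=6,fy=6,interpolation=cv2.INTER_CUBIC))
E
```

```text
[ 0.006  0.002 -0.001] [-0.8 -1.7 20.6]
t 12.67 tcp [471.6 303.9  88.6] F [-0.4 -0.  -1.3] w 37.0 j [ 0.43  0.4  -0.24  0.92 -0.    0.43]
```

View pics/c12.png

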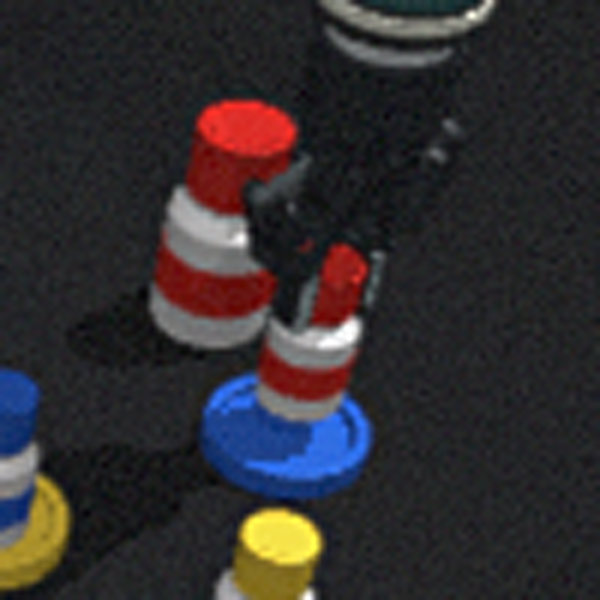

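The red bottle is lifted and upright, gripped at 37 mm. TCP minus underside is about 57 mm. I raise it and carry it to the bay.

Request:
apply_moves(
  deltas=[
    [[0,0,0,0,0,-20,34],[0,0,0,0,0,-50,34],[0,0,0,0,0,-80,34],[0,0,0,0,0,-100,34],[0,0,0,-15,-2,-110,34],[0,0,0,-40,-6,-110,34],[0,0,0,-70,-12,-110,34],[0,0,0,-100,-17,-110,34]],
  ],
)

```text
time_s: 13.38
tcp_pos: [452.9, 202.8, 197.6]
orientation: [0.707, 0.707, 0.001, 0.003]
contact_force: [1.7, 0.7, -1.4]
width: 0.438
```

```bash
python3 go.py 550,-142,200,90
```

```text
[0.005 0.003 0.   ] [-344.8   97.    -1. ]
t 13.38 tcp [452.9 202.8 197.6] F [ 1.7  0.7 -1.4] w 37.4 j [ 0.26  0.22 -0.19  1.15 -0.    0.26]
```

Request:
apply_moves(
  deltas=[
    [[0,0,0,-30,8,0,34],[0,0,0,-60,17,0,34],[0,0,0,-95,27,0,34],[0,0,0,-130,37,0,34],[0,0,0,-165,47,0,34],[0,0,0,-200,57,0,34],[0,0,0,-235,67,0,34],[0,0,0,-270,76,0,34]],
  ],
)

```text
time_s: 14.05
tcp_pos: [528.6, -69.4, 198.3]
orientation: [0.707, 0.707, 0.001, 0.002]
contact_force: [-0.1, 0.5, -1.9]
width: 0.435
```

```bash
python3 go.py 550,-142,200,90
```

```text
[ 0.004  0.003 -0.   ] [-72.6  21.4  -1.4]
t 14.05 tcp [528.6 -69.4 198.3] F [-0.1  0.5 -1.9] w 37.2 j [-0.28  0.29 -0.11  1.17 -0.   -0.28]
```

Request:
apply_moves(
  deltas=[
    [[0,0,0,-30,9,0,34],[0,0,0,-55,16,0,34],[0,0,0,-72,21,0,34],[0,0,0,-72,21,5,34],[0,0,0,-72,21,30,34],[0,0,0,-72,21,55,34],[0,0,0,-72,21,70,34],[0,0,0,-72,21,75,34]],
  ],
)

```text
time_s: 14.72
tcp_pos: [548.0, -140.8, 120.8]
orientation: [0.707, 0.707, -0.0, 0.001]
contact_force: [0.3, 0.4, -1.9]
width: 0.437
```

```bash
python3 go.py 550,-142,68,90; python3 - <<'E'
from h import *
c=snap("scene","13");cv2.imwrite(f"pics/c13.png",cv2.resize(c["img"][160:270,220:340],None,fx=5.5,fy=5.5,interpolation=cv2.INTER_CUBIC))
s=__import__("workcell").manip.get_state()["tcp_pos"]
print((proj(c,[[s[0]-1,s[1],s[2]-57],[549,-142,10]])-[220,160])*5.5)
E
```

```text
[0.001 0.001 0.   ] [-1.2  2.  52.8]
t 14.72 tcp [ 548.  -140.8  120.8] F [ 0.3  0.4 -1.9] w 37.3 j [-0.4   0.39 -0.17  1.01 -0.   -0.4 ]
[[369.91589265 336.97723334]
 [368.0425857  409.38285475]]
```

View pics/c13.png

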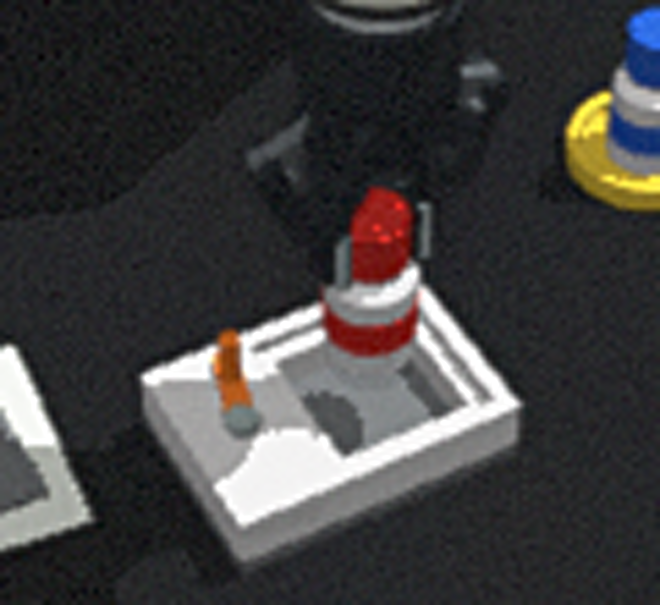

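The red bottle hangs upright over the bay, with its base projected at (370,337) against the bay centre at (368,409). I lower it straight down.

Request:
apply_moves(
  deltas=[
    [[0,0,0,-1,2,10,34],[0,0,0,-1,2,22,34],[0,0,0,-1,2,34,34],[0,0,0,-1,2,44,34],[0,0,0,-1,2,49,34],[0,0,0,-1,2,50,34],[0,0,0,-1,2,50,34]],
  ],
)

```text
time_s: 15.35
tcp_pos: [550.5, -142.0, 71.5]
orientation: [0.707, 0.707, -0.0, 0.001]
contact_force: [0.6, -1.0, -0.9]
width: 0.439
```

```bash
python3 go.py 550,-142,67,90
```

```text
[0.001 0.001 0.   ] [-0.  -0.5  4.5]
t 15.35 tcp [ 550.5 -142.    71.5] F [ 0.6 -1.  -0.9] w 37.5 j [-0.4   0.43 -0.25  0.89 -0.   -0.4 ]
```

Request:
apply_moves(
  deltas=[
    [[0,0,0,0,0,2,34],[0,0,0,0,0,3.5,34],[0,0,0,0,0,5,34],[0,0,0,0,0,5,34],[0,0,0,0,0,5,34]],
  ],
)

```text
time_s: 15.77
tcp_pos: [550.7, -142.1, 66.8]
orientation: [0.707, 0.707, 0.0, 0.001]
contact_force: [0.4, -0.6, 1.3]
width: 0.436
```

```bash
python3 go.py 550,-142,67,90
```

```text
[0.002 0.001 0.   ] [ 0.1 -0.7 -0.2]
t 15.77 tcp [ 550.7 -142.1   66.8] F [ 0.4 -0.6  1.3] w 37.2 j [-0.4   0.43 -0.25  0.88 -0.   -0.4 ]
```

The bottle's weight is off the gripper. I release and rise.

Request:
apply_moves(
  deltas=[
    [[0,0,0,0,0,0.5,34],[0,0,0,0,0,0.5,45],[0,0,0,0,0,0.5,60],[0,0,0,0,0,0.5,70],[0,0,0,0,0,0,70],[0,0,0,0,0,-15,75],[0,0,0,0,0,-45,75],[0,0,0,0,0,-80,75]],
  ],
)

```text
time_s: 16.43
tcp_pos: [549.5, -141.6, 146.4]
orientation: [0.707, 0.707, -0.001, -0.0]
contact_force: [0.9, -0.1, -0.4]
width: 0.88
```

```bash
python3 go.py 609,163,190,90; python3 - <<'E'
from h import *
c=snap("scene","14");cv2.imwrite(f"pics/c14.png",cv2.resize(c["img"][160:270,220:340],None,fx=5.5,fy=5.5,interpolation=cv2.INTER_CUBIC))
E
```

```text
[-0.001  0.     0.   ] [304.5  59.5 -43.7]
t 16.43 tcp [ 549.5 -141.6  146.4] F [ 0.9 -0.1 -0.4] w 75.2 j [-0.4   0.37 -0.12  1.08 -0.   -0.4 ]
```

View pics/c14.png

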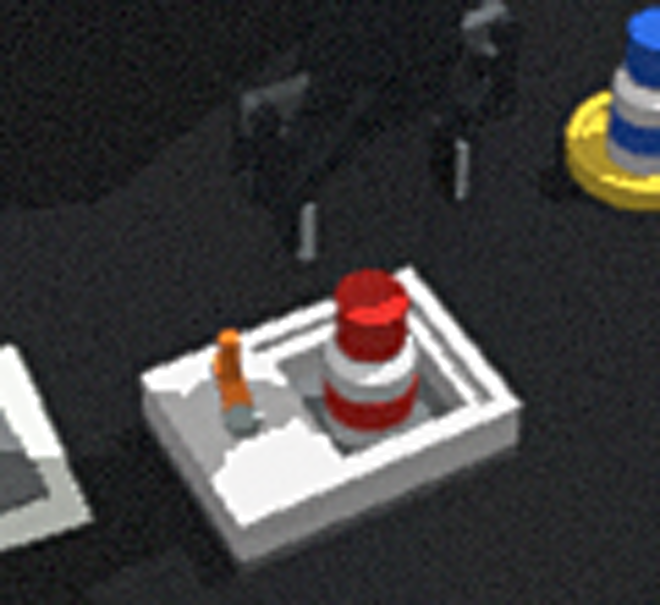

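The red bottle stands upright in the bay near its centre. Blue is next, since its saucer is now free: grasp at (451,106).

```bash
python3 go.py 451,106,180,90
```

```text
[0.007 0.004 0.   ] [ 248.5 -100.9  -27.8]
t 16.48 tcp [ 552.2 -142.6  153.9] F [ 0.8 -0.8  8. ] w 75.1 j [-0.4   0.37 -0.11  1.09 -0.   -0.4 ]
```

Request:
apply_moves(
  deltas=[
    [[0,0,0,30,-12,-20,80],[0,0,0,65,-26,-28,80],[0,0,0,100,-40,-28,80],[0,0,0,140,-56,-28,80],[0,0,0,180,-72,-28,80],[0,0,0,215,-87,-28,80],[0,0,0,240,-98,-28,80],[0,0,0,248,-101,-28,80]],
  ],
)

```text
time_s: 17.15
tcp_pos: [448.9, 108.4, 180.4]
orientation: [0.706, 0.708, 0.001, 0.004]
contact_force: [0.9, -0.1, 0.5]
width: 0.94
```

Request:
apply_moves(
  deltas=[
    [[0,0,0,0,0,0,80],[0,0,0,0,0,0,80]],
  ],
)

```text
time_s: 17.32
tcp_pos: [449.0, 108.6, 180.4]
orientation: [0.706, 0.709, 0.001, 0.004]
contact_force: [0.1, -1.1, 0.3]
width: 0.941
```

```bash
python3 go.py 451,106,110,90
```

```text
[0.007 0.003 0.004] [-2.4  1.5 70.5]
t 17.32 tcp [449.  108.6 180.4] F [ 0.1 -1.1  0.3] w 80.3 j [ 0.06  0.17 -0.31  1.08 -0.    0.06]
```

Request:
apply_moves(
  deltas=[
    [[0.007,0.003,0.004,-2.5,1.5,25,75],[0.007,0.003,0.004,-2.5,1.5,50,75],[0.007,0.003,0.004,-2.5,1.5,65,75],[0.007,0.003,0.004,-2.5,1.5,70,75],[0.007,0.003,0.004,-2.5,1.5,70,75]],
  ],
)

```text
time_s: 17.73
tcp_pos: [450.9, 104.8, 109.6]
orientation: [0.707, 0.707, -0.001, -0.0]
contact_force: [-0.4, -0.5, 0.9]
width: 0.878
```

```bash
python3 go.py 451,106,67,90; python3 - <<'E'
from h import *
c=snap("scene","15");cv2.imwrite(f"pics/c15.png",cv2.resize(c["img"][110:210,290:390],None,fx=6,fy=6,interpolation=cv2.INTER_CUBIC))
E
```

```text
[-0.002  0.    -0.001] [ 1.2  0.1 42.6]
t 17.73 tcp [450.9 104.8 109.6] F [-0.4 -0.5  0.9] w 75.0 j [ 0.05  0.24 -0.44  0.9  -0.    0.05]
```

View pics/c15.png

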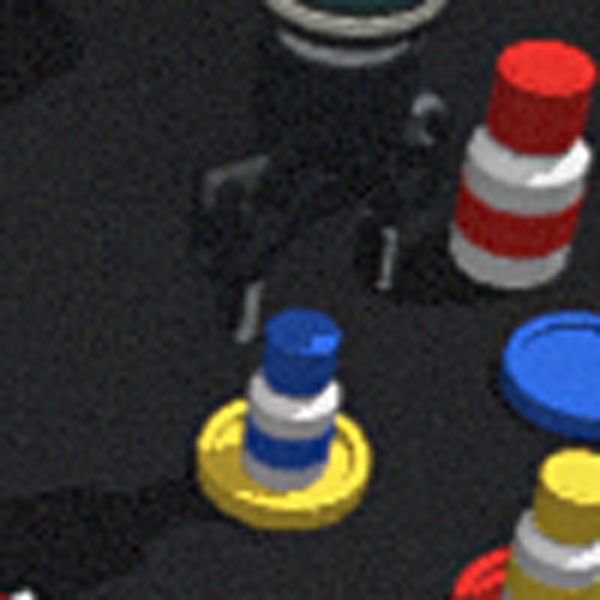

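The blue cap at crop (303,330) lies below and between the fingers at (250,310) and (388,260), the same geometry as with red. I descend and grip.

Request:
apply_moves(
  deltas=[
    [[0,0,0,1,0,12,75],[0,0,0,1,0,24,75],[0,0,0,1,0,34,75],[0,0,0,1,0,41,75],[0,0,0,1,0,42.5,75],[0,0,0,1,0,42.5,75],[0,0,0,1,0,42.5,50],[0,0,0,1,0,42.5,34]],
  ],
  force=35,
)

```text
time_s: 18.45
tcp_pos: [451.9, 106.0, 68.7]
orientation: [0.707, 0.707, 0.0, 0.0]
contact_force: [1.1, -1.0, 0.1]
width: 0.614
```

Request:
apply_moves(
  deltas=[
    [[0,0,0,0,0,0,34],[0,0,0,0,0,0,34],[0,0,0,0,0,0,34],[0,0,0,0,0,0,34],[0,0,0,0,0,0,34],[0,0,0,0,0,0,34]],
  ],
)

```text
time_s: 18.95
tcp_pos: [452.3, 106.1, 69.4]
orientation: [0.707, 0.707, 0.001, 0.001]
contact_force: [-1.7, 0.0, 6.5]
width: 0.437
```

```bash
python3 go.py 473,298,180,90
```

```text
[ 0.002  0.    -0.001] [ 191.9   20.8 -110.6]
t 18.95 tcp [452.3 106.1  69.4] F [-1.7  0.   6.5] w 37.3 j [ 0.05  0.28 -0.51  0.79 -0.    0.06]
```

Gripped at 37 mm, with an offset of 59 mm. I lift and check.

Request:
apply_moves(
  deltas=[
    [[0,0,0,0,0,-5,34],[0,0,0,0,0,-15,34],[0,0,0,0,0,-35,34],[0,0,0,0,0,-65,34],[0,0,0,0,0,-95,34],[0,0,0,10,1,-110,34],[0,0,0,30,3,-110,34],[0,0,0,60,6,-110,34]],
  ],
)

```text
time_s: 19.62
tcp_pos: [458.7, 165.8, 181.1]
orientation: [0.708, 0.706, 0.002, 0.002]
contact_force: [1.9, -0.2, -1.5]
width: 0.434
```

```bash
python3 go.py 474,298,180,90; python3 - <<'E'
from h import *
c=snap("scene","16");cv2.imwrite(f"pics/c16.png",cv2.resize(c["img"][80:210,290:440],None,fx=5,fy=5,interpolation=cv2.INTER_CUBIC))
E
```

```text
[ 0.005  0.    -0.003] [132.3  14.9   1.1]
t 19.62 tcp [458.7 165.8 181.1] F [ 1.9 -0.2 -1.5] w 37.1 j [ 0.18  0.22 -0.25  1.1  -0.    0.18]
```

View pics/c16.png

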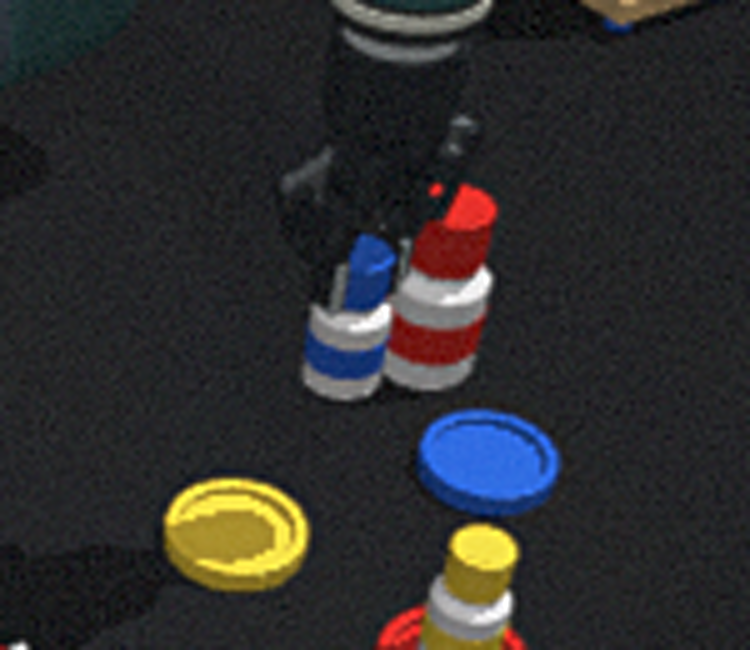

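The blue bottle is held, and both free saucers are now unobstructed. I re-measure them from this picture.

```bash
python3 - <<'E'
from meas import *
c=load("scene16.npz")
for k,g in dict(blue=(473,298),yellow=(448,107)).items(): print(k,*seat(c,k,g))
E
```

```text
blue [474.3 296.1] 89 2.3
yellow [449.1 105.8] 90 2.0
```

Request:
apply_moves(
  deltas=[
    [[0,0,0,30,3,0,34],[0,0,0,60,7,0,34],[0,0,0,90,10,0,34],[0,0,0,115,13,0,34],[0,0,0,130,15,0,34],[0,0,0,132,15,0,34],[0,0,0,132,15,15,34],[0,0,0,132,15,35,34]],
  ],
)

```text
time_s: 20.33
tcp_pos: [474.7, 302.3, 146.7]
orientation: [0.707, 0.707, 0.003, 0.001]
contact_force: [0.1, -0.4, -2.5]
width: 0.433
```

```bash
python3 go.py 474,298,75,90
```

```text
[ 0.006 -0.003 -0.   ] [-4.5 -1.2 71.7]
t 20.33 tcp [474.7 302.3 146.7] F [ 0.1 -0.4 -2.5] w 37.0 j [ 0.42  0.36 -0.14  1.07 -0.    0.42]
```

Request:
apply_moves(
  deltas=[
    [[0,0,0,-4.8,-0.7,15,34],[0,0,0,-4.8,-0.7,35,34],[0,0,0,-4.8,-0.7,52,34],[0,0,0,-4.8,-0.7,62,34],[0,0,0,-4.8,-0.7,67,34],[0,0,0,-4.8,-0.7,67,34]],
  ],
)

```text
time_s: 20.83
tcp_pos: [474.2, 297.0, 79.2]
orientation: [0.707, 0.707, 0.003, 0.001]
contact_force: [-0.2, 0.5, -1.8]
width: 0.439
```

```bash
python3 go.py 474.5,297,69,90; python3 - <<'E'
from h import *
c=snap("scene","17");cv2.imwrite(f"pics/c17.png",cv2.resize(c["img"][110:200,340:440],None,fx=6,fy=6,interpolation=cv2.INTER_CUBIC))
E
```

```text
[ 0.005 -0.002 -0.001] [-0.   0.3 10.2]
t 20.83 tcp [474.2 297.   79.2] F [-0.2  0.5 -1.8] w 37.5 j [ 0.41  0.41 -0.26  0.9  -0.    0.41]
```

View pics/c17.png

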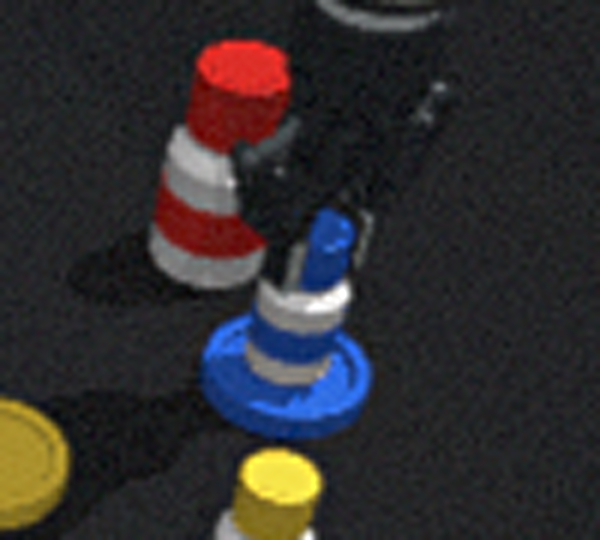

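The blue bottle is over the middle of the blue saucer, about 10 mm up. I lower it to contact.

Request:
apply_moves(
  deltas=[
    [[0,0,0,0,0,4,34],[0,0,0,0,0,7,34],[0,0,0,0,0,9,34],[0,0,0,0,0,10,34],[0,0,0,0,0,10,34]],
  ],
)

```text
time_s: 21.3
tcp_pos: [474.5, 297.3, 69.9]
orientation: [0.707, 0.707, 0.003, 0.001]
contact_force: [-0.4, 0.2, -1.5]
width: 0.431
```

```bash
python3 go.py 474.5,297,69,90
```

```text
[ 0.006 -0.002 -0.001] [-0.3 -0.   0.9]
t 21.3 tcp [474.5 297.3  69.9] F [-0.4  0.2 -1.5] w 36.8 j [ 0.41  0.41 -0.28  0.87 -0.    0.42]
```

Request:
apply_moves(
  deltas=[
    [[0,0,0,0,0,1,34],[0,0,0,0,0,1.5,34],[0,0,0,0,0,1.5,34]],
  ],
)

```text
time_s: 21.55
tcp_pos: [475.1, 297.6, 69.4]
orientation: [0.707, 0.707, 0.004, 0.002]
contact_force: [-2.6, -1.4, 11.5]
width: 0.436
```

```bash
python3 go.py 474.5,297,69,90
```

```text
[ 0.008 -0.003 -0.001] [-0.6 -0.6  0.4]
t 21.55 tcp [475.1 297.6  69.4] F [-2.6 -1.4 11.5] w 37.2 j [ 0.41  0.42 -0.28  0.87 -0.    0.42]
```

Contact. I release and rise.

Request:
apply_moves(
  deltas=[
    [[0,0,0,0,0,0,36],[0,0,0,0,0,0,50],[0,0,0,0,0,0,65],[0,0,0,0,0,0,75],[0,0,0,0,0,-5,75],[0,0,0,0,0,-30,75],[0,0,0,0,0,-70,75],[0,0,0,0,0,-110,80]],
  ],
)

```text
time_s: 22.22
tcp_pos: [473.4, 296.8, 180.5]
orientation: [0.707, 0.707, 0.003, 0.001]
contact_force: [0.4, 1.4, 0.8]
width: 0.938
```

```bash
python3 - <<'E'
from meas import *
c=snap("scene","18");cv2.imwrite(f"pics/c18.png",cv2.resize(c["img"][100:240,300:440],None,fx=4.5,fy=4.5,interpolation=cv2.INTER_CUBIC))
print(caps(c,dict(blue=(474,298),yellow=(609,161))),seat(c,"red",(611,153)))
E
python3 go.py 609,162,185,90
```

```text
{'blue': array([474.3, 296. ]), 'yellow': array([608.7, 158.5])} (array([611.4, 152.4]), 83, np.float64(1.8))
[ 0.015 -0.006 -0.001] [-136.   133.2    4.7]
t 22.27 tcp [475.8 298.  188.5] F [ 0.1 -0.4  8.7] w 79.8 j [ 0.41  0.33 -0.07  1.16 -0.    0.42]
```

View pics/c18.png

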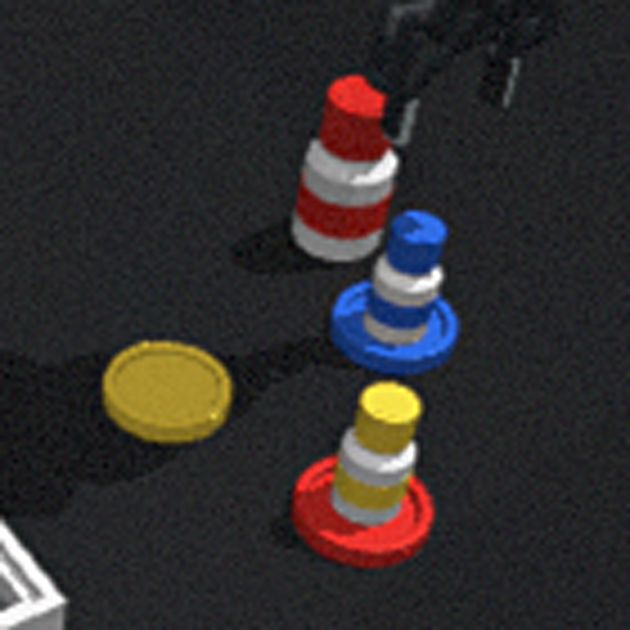

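Blue stands in the blue saucer, with its cap at (474,296) against the seat at (474,297). Next is yellow at (609,160).

Request:
apply_moves(
  deltas=[
    [[0.015,-0.006,0,-30,29,4,80],[0.015,-0.006,0,-60,58,4,80],[0.015,-0.006,0,-95,92,4,80],[0.015,-0.006,0,-120,117,4,80],[0.015,-0.006,0,-136,133,4,80],[0.015,-0.006,0,-138,133,4,80],[0.015,-0.006,0,-138,133,4,80]],
  ],
)

```text
time_s: 22.85
tcp_pos: [609.4, 158.7, 185.4]
orientation: [0.708, 0.706, -0.0, -0.0]
contact_force: [-0.3, 1.1, 0.3]
width: 0.937
```

```bash
python3 go.py 609,160,110,90
```

```text
[-0.001 -0.    -0.003] [ 1.3 -0.3 75.4]
t 22.85 tcp [609.4 158.7 185.4] F [-0.3  1.1  0.3] w 80.1 j [0.13 0.46 0.13 1.25 0.   0.13]
```

Request:
apply_moves(
  deltas=[
    [[0,0,0,1.3,0,25,75],[0,0,0,1.3,0,50,75],[0,0,0,1.3,0,70,75],[0,0,0,1.3,0,75,75],[0,0,0,1.3,0,75,75]],
  ],
)

```text
time_s: 23.27
tcp_pos: [608.0, 160.7, 109.7]
orientation: [0.708, 0.706, -0.001, -0.001]
contact_force: [-0.7, -0.1, 0.3]
width: 0.878
```

```bash
python3 go.py 609,160,67,90; python3 - <<'E'
from h import *
c=snap("scene","19");cv2.imwrite(f"pics/c19.png",cv2.resize(c["img"][130:240,330:440],None,fx=5.5,fy=5.5,interpolation=cv2.INTER_CUBIC))
E
```

```text
[-0.003  0.    -0.002] [-0.7  1.1 42.7]
t 23.27 tcp [608.  160.7 109.7] F [-0.7 -0.1  0.3] w 75.0 j [ 0.13  0.5  -0.01  1.06  0.    0.13]
```

View pics/c19.png

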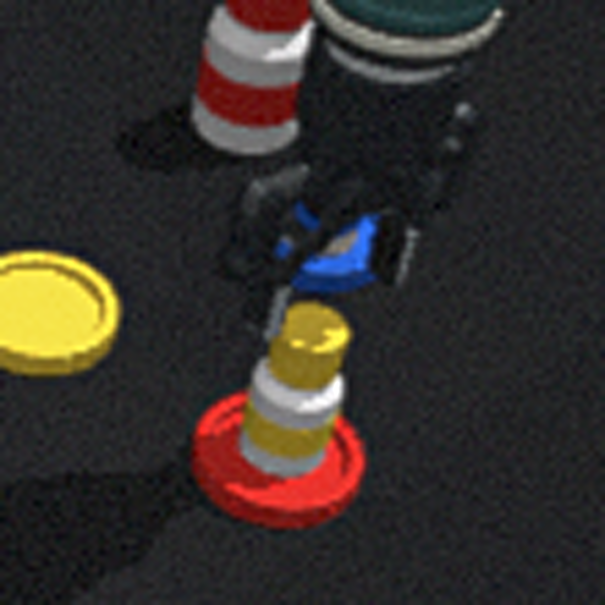

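The yellow cap is between the fingers. I descend and grip.

Request:
apply_moves(
  deltas=[
    [[0,0,0,-0.5,1,12,75],[0,0,0,-0.5,1,24,75],[0,0,0,-0.5,1,34,75],[0,0,0,-0.5,1,41,75],[0,0,0,-0.5,1,42.5,75],[0,0,0,-0.5,1,42.5,75],[0,0,0,-0.5,1,42.5,50],[0,0,0,-0.5,1,42.5,34]],
  ],
)

```text
time_s: 23.98
tcp_pos: [610.2, 160.2, 69.2]
orientation: [0.708, 0.706, 0.0, -0.0]
contact_force: [-0.0, 0.7, -1.0]
width: 0.612
```

Request:
apply_moves(
  deltas=[
    [[0,0,0,0,0,0,34],[0,0,0,0,0,0,34],[0,0,0,0,0,0,34],[0,0,0,0,0,0,34],[0,0,0,0,0,0,34],[0,0,0,0,0,0,34]],
  ],
)

```text
time_s: 24.48
tcp_pos: [610.6, 160.2, 69.8]
orientation: [0.708, 0.706, 0.0, 0.0]
contact_force: [-0.0, -1.4, 6.1]
width: 0.436
```

```bash
python3 go.py 448,107,180,90
```

```text
[ 0.001 -0.    -0.002] [ -53.5 -162.4 -110.4]
t 24.48 tcp [610.6 160.2  69.8] F [-0.  -1.4  6.1] w 37.3 j [ 0.13  0.53 -0.08  0.97  0.    0.13]
```

Gripped. I lift, then carry it to the yellow saucer at about (448.5,106.7).

Request:
apply_moves(
  deltas=[
    [[0,0,0,0,0,-5,34],[0,0,0,0,0,-15,34],[0,0,0,0,0,-35,34],[0,0,0,0,0,-65,34],[0,0,0,0,0,-95,34],[0,0,0,-3,-10,-110,34],[0,0,0,-10,-30,-110,34],[0,0,0,-20,-60,-110,34]],
  ],
)

```text
time_s: 25.15
tcp_pos: [550.9, 140.3, 180.3]
orientation: [0.708, 0.707, 0.001, 0.001]
contact_force: [-1.0, 0.2, -1.4]
width: 0.435
```

```bash
python3 go.py 450,106.7,180,90; python3 - <<'E'
from h import *
c=snap("scene","20");cv2.imwrite(f"pics/c20.png",cv2.resize(c["img"][100:240,290:440],None,fx=5,fy=5,interpolation=cv2.INTER_CUBIC))
E
```

```text
[ 0.003 -0.001 -0.002] [ -33.8 -100.8   -0. ]
t 25.15 tcp [550.9 140.3 180.3] F [-1.   0.2 -1.4] w 37.1 j [ 0.11  0.35 -0.05  1.16  0.    0.11]
```

View pics/c20.png

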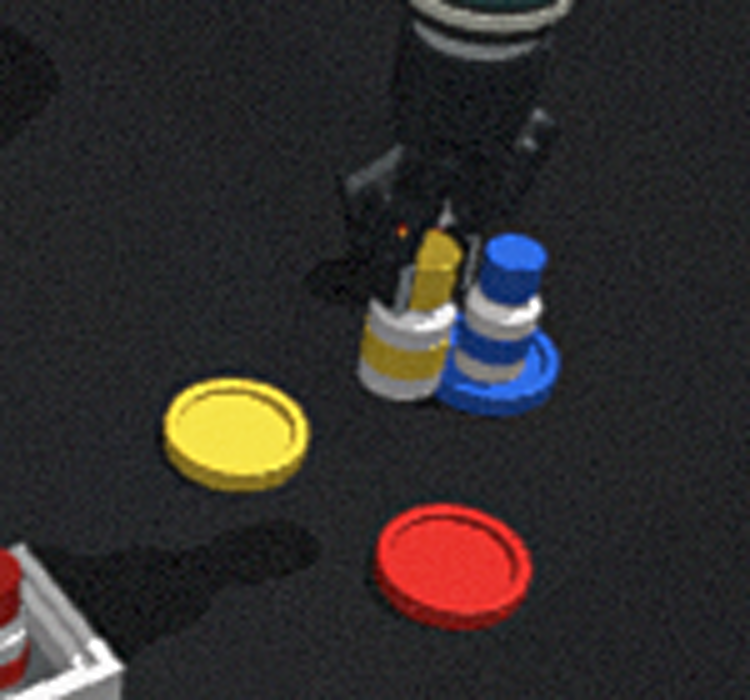

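The yellow bottle is held and the red saucer is empty. I carry on.

Request:
apply_moves(
  deltas=[
    [[0,0,0,-10,-30,0,34],[0,0,0,-20,-60,0,34],[0,0,0,-29,-85,0,34],[0,0,0,-33,-98,0,34],[0,0,0,-34,-101,5,34],[0,0,0,-34,-101,30,34],[0,0,0,-34,-101,60,34],[0,0,0,-34,-101,80,34]],
  ],
)

```text
time_s: 25.87
tcp_pos: [441.8, 105.0, 98.0]
orientation: [0.708, 0.707, -0.001, -0.001]
contact_force: [0.3, -0.1, -0.7]
width: 0.434
```

```bash
python3 go.py 450,106.7,79,90; python3 - <<'E'
from meas import *
c=load("scene20.npz")
print(seat(c,"red",(611,153)),seat(c,"yellow",(448,107)))
c=snap("scene","21");cv2.imwrite(f"pics/c21.png",cv2.resize(c["img"][110:220,290:400],None,fx=5.5,fy=5.5,interpolation=cv2.INTER_CUBIC))
E
```

```text
[-0.003  0.001 -0.002] [ 1.8  8.3 19. ]
t 25.87 tcp [441.8 105.   98. ] F [ 0.3 -0.1 -0.7] w 37.1 j [ 0.05  0.23 -0.48  0.86 -0.    0.06]
(array([612.2, 151.3]), 103, np.float64(2.1)) (array([448.9, 105.8]), 88, np.float64(1.9))
```

View pics/c21.png

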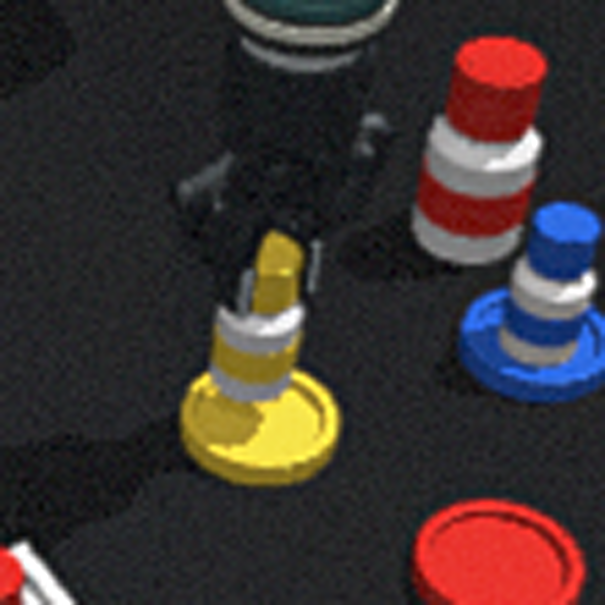

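The tool is 8 mm short in x because it hasn't settled yet. I correct that, then lower.

Request:
apply_moves(
  deltas=[
    [[0,0,0,1.8,8.5,4,34],[0,0,0,1.8,8.5,12,34],[0,0,0,1.8,8.5,19,34],[0,0,0,1.8,8.5,20,34],[0,0,0,1.8,8.5,20,34]],
  ],
)

```text
time_s: 26.33
tcp_pos: [448.6, 106.7, 75.2]
orientation: [0.708, 0.707, -0.003, -0.003]
contact_force: [-0.7, 0.1, -0.6]
width: 0.433
```

```bash
python3 go.py 450.3,106.7,70,90
```

```text
[-0.008  0.001 -0.002] [0.  1.7 5.2]
t 26.33 tcp [448.6 106.7  75.2] F [-0.7  0.1 -0.6] w 36.9 j [ 0.06  0.27 -0.5   0.81 -0.    0.06]
```

Request:
apply_moves(
  deltas=[
    [[-0.008,0,0,0,1.7,2,34],[-0.008,0,0,0,1.7,4,34],[-0.008,0,0,0,1.7,5,34],[-0.008,0,0,0,1.7,6,34],[-0.008,0,0,0,1.7,6,34]],
  ],
)

```text
time_s: 26.75
tcp_pos: [450.7, 106.6, 69.8]
orientation: [0.708, 0.707, 0.0, 0.001]
contact_force: [-1.5, -1.2, 8.2]
width: 0.435
```

```bash
python3 go.py 450.3,106.7,70,90
```

```text
[ 0.001  0.001 -0.002] [ 0.1 -0.4 -0.2]
t 26.75 tcp [450.7 106.6  69.8] F [-1.5 -1.2  8.2] w 37.1 j [ 0.06  0.27 -0.51  0.79 -0.    0.06]
```

Contact. I release and rise.

Request:
apply_moves(
  deltas=[
    [[0,0,0,0,0,0,36],[0,0,0,0,0,0,50],[0,0,0,0,0,0,65],[0,0,0,0,0,0,75],[0,0,0,0,0,-5,75],[0,0,0,0,0,-30,75],[0,0,0,0,0,-70,75],[0,0,0,0,0,-110,80]],
  ],
)

```text
time_s: 27.42
tcp_pos: [449.5, 106.6, 181.1]
orientation: [0.708, 0.707, -0.001, 0.0]
contact_force: [1.1, 0.3, 0.8]
width: 0.938
```

```bash
python3 - <<'E'
from meas import *
c=snap("scene","22");cv2.imwrite(f"pics/c22.png",cv2.resize(c["img"][130:270,230:430],None,fx=4,fy=4,interpolation=cv2.INTER_CUBIC))
print(caps(c,dict(blue=(474,298),yellow=(449,107),red=(550,-142))))
E
python3 go.py 550,-142,180,90
```

```text
{'blue': array([476.6, 297. ]), 'yellow': array([448.6, 104.7]), 'red': array([ 550.3, -145.5])}
[ 0.008  0.    -0.001] [-248.7   98.     9.3]
t 27.47 tcp [452.3 106.9 188.4] F [ 0.3 -1.4  9.2] w 80.3 j [ 0.06  0.17 -0.29  1.1  -0.    0.06]
```

View pics/c22.png

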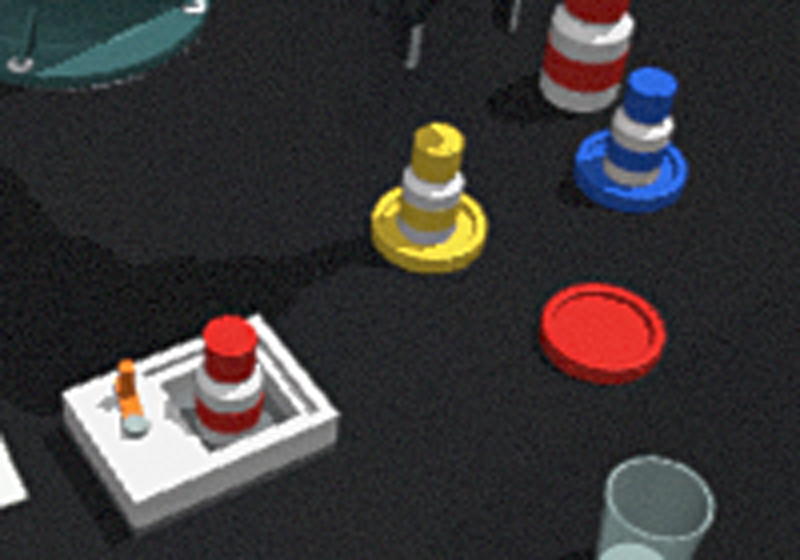

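Yellow and blue stand in their own saucers. Last is red: from the bay, where its cap is at (550,-143), to the red saucer.

Request:
apply_moves(
  deltas=[
    [[0.008,0,0,-30,12,5,80],[0.008,0,0,-65,26,8,80],[0.008,0,0,-100,40,8,80],[0.008,0,0,-140,56,8,80],[0.008,0,0,-180,71,8,80],[0.008,0,0,-215,85,8,80],[0.008,0,0,-240,95,8,80],[0.008,0,0,-249,98,8,80]],
  ],
)

```text
time_s: 28.13
tcp_pos: [551.1, -145.9, 181.1]
orientation: [0.709, 0.706, -0.0, 0.001]
contact_force: [-0.7, -0.5, 0.2]
width: 0.936
```

Request:
apply_moves(
  deltas=[
    [[0,0,0,0,0,0,80],[0,0,0,0,0,0,80]],
  ],
)

```text
time_s: 28.3
tcp_pos: [550.9, -146.0, 181.0]
orientation: [0.709, 0.705, -0.0, 0.0]
contact_force: [-0.4, 0.8, 0.3]
width: 0.938
```

```bash
python3 go.py 550,-143,110,90
```

```text
[ 0.     0.001 -0.005] [ 3.  -0.9 71. ]
t 28.3 tcp [ 550.9 -146.   181. ] F [-0.4  0.8  0.3] w 80.1 j [-0.4   0.36 -0.04  1.17 -0.   -0.4 ]
```

Request:
apply_moves(
  deltas=[
    [[0,0,-0.005,3,-0.5,25,75],[0,0,-0.005,3,-0.5,50,75],[0,0,-0.005,3,-0.5,66,75],[0,0,-0.005,3,-0.5,71,75],[0,0,-0.005,3,-0.5,71,75]],
  ],
)

```text
time_s: 28.72
tcp_pos: [549.6, -141.5, 109.4]
orientation: [0.707, 0.708, -0.001, -0.001]
contact_force: [0.1, 0.3, 0.1]
width: 0.878
```

```bash
python3 go.py 550.3,-142.5,67,90; python3 - <<'E'
from h import *
c=snap("scene","23");cv2.imwrite(f"pics/c23.png",cv2.resize(c["img"][160:270,220:340],None,fx=5.5,fy=5.5,interpolation=cv2.INTER_CUBIC))
E
```

```text
[-0.001 -0.     0.001] [-1.   0.8 42.4]
t 28.72 tcp [ 549.6 -141.5  109.4] F [0.1 0.3 0.1] w 74.9 j [-0.4   0.4  -0.18  0.99 -0.   -0.4 ]
```

View pics/c23.png

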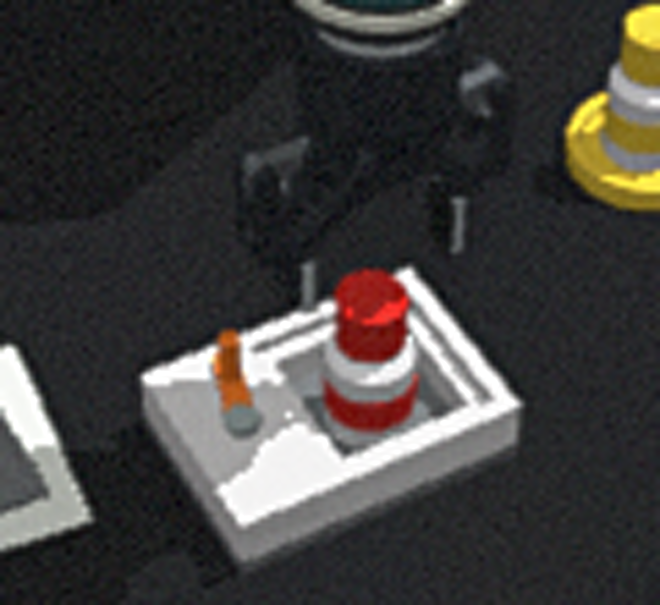

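The fingers straddle the red cap and are clear of the tab pin. I descend and grip.

Request:
apply_moves(
  deltas=[
    [[0,0,0,-0.5,0.5,12,75],[0,0,0,-0.5,0.5,24,75],[0,0,0,-0.5,0.5,34,75],[0,0,0,-0.5,0.5,41,75],[0,0,0,-0.5,0.5,42.5,75],[0,0,0,-0.5,0.5,42.5,75],[0,0,0,-0.5,0.5,42.5,50],[0,0,0,-0.5,0.5,42.5,34]],
  ],
)

```text
time_s: 29.43
tcp_pos: [551.1, -142.7, 68.7]
orientation: [0.707, 0.707, -0.0, 0.001]
contact_force: [0.5, 1.0, 0.2]
width: 0.615
```

Request:
apply_moves(
  deltas=[
    [[0,0,0,0,0,0,34],[0,0,0,0,0,0,34],[0,0,0,0,0,0,34],[0,0,0,0,0,0,34],[0,0,0,0,0,0,34],[0,0,0,0,0,0,34]],
  ],
)

```text
time_s: 29.93
tcp_pos: [551.4, -142.8, 69.2]
orientation: [0.707, 0.707, 0.0, 0.001]
contact_force: [-0.4, 1.0, 6.8]
width: 0.437
```

Request:
apply_moves(
  deltas=[
    [[0,0,0,0,0,-5,34],[0,0,0,0,0,-15,34],[0,0,0,0,0,-35,34],[0,0,0,0,0,-65,34],[0,0,0,0,0,-95,34],[0,0,0,0,0,-115,34],[0,0,0,0,0,-115,34]],
  ],
)

```text
time_s: 30.52
tcp_pos: [552.7, -143.2, 189.1]
orientation: [0.707, 0.707, 0.001, 0.004]
contact_force: [0.3, -0.1, -0.5]
width: 0.431
```

```bash
python3 go.py 612.5,152.5,180,90;  python3 - <<'E'
from h import *
c=snap("scene","24");cv2.imwrite(f"pics/c24.png",cv2.resize(c["img"][130:270,220:360],None,fx=4.5,fy=4.5,interpolation=cv2.INTER_CUBIC))
E
```

```text
[0.008 0.004 0.001] [295.7  60.    8.4]
t 30.52 tcp [ 552.7 -143.2  189.1] F [ 0.3 -0.1 -0.5] w 36.8 j [-0.4   0.35 -0.03  1.18 -0.   -0.4 ]
```

View pics/c24.png

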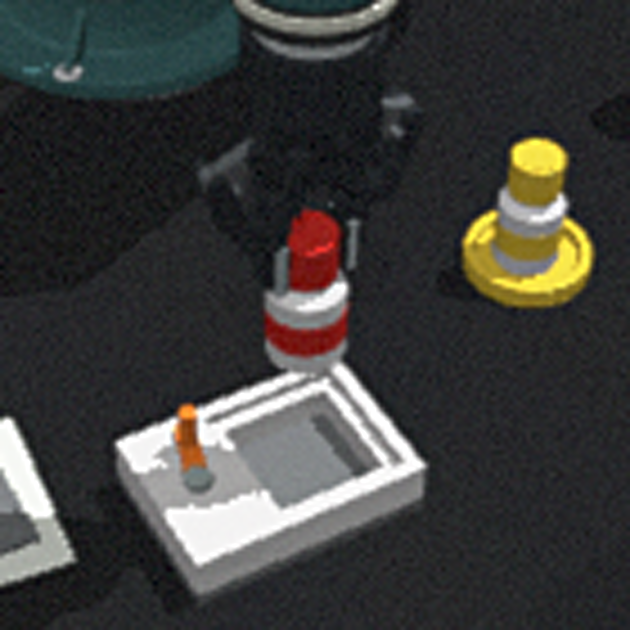

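Red is lifted and the bay is empty. I carry it to the red saucer, with the tool target at (613.3,152.3).

Request:
apply_moves(
  deltas=[
    [[0,0,0,20,4,5,34],[0,0,0,55,11,8,34],[0,0,0,92,18,8,34],[0,0,0,130,26,8,34],[0,0,0,168,34,8,34],[0,0,0,205,41,8,34],[0,0,0,240,48,8,34],[0,0,0,270,55,8,34]],
  ],
)

```text
time_s: 31.23
tcp_pos: [606.2, 129.5, 177.2]
orientation: [0.706, 0.708, 0.0, 0.002]
contact_force: [0.3, -0.9, -1.9]
width: 0.436
```

Request:
apply_moves(
  deltas=[
    [[0,0,0,12,4,0,34],[0,0,0,22,6,0,34],[0,0,0,22,6,0,34],[0,0,0,22,6,0,34]],
  ],
)

```text
time_s: 31.57
tcp_pos: [611.9, 150.8, 176.6]
orientation: [0.706, 0.708, -0.0, 0.002]
contact_force: [0.6, -0.4, -1.9]
width: 0.434
```

```bash
python3 go.py 613.3,152.3,90,90
```

```text
[0.003 0.003 0.002] [ 1.8  1.1 86.6]
t 31.57 tcp [611.9 150.8 176.6] F [ 0.6 -0.4 -1.9] w 37.0 j [ 0.11  0.46  0.11  1.22 -0.    0.11]
```

Request:
apply_moves(
  deltas=[
    [[0.003,0.003,0.002,1.8,1.2,20,34],[0.003,0.003,0.002,1.8,1.2,45,34],[0.003,0.003,0.002,1.8,1.2,70,34],[0.003,0.003,0.002,1.8,1.2,90,34],[0.003,0.003,0.002,1.8,1.2,98,34],[0.003,0.003,0.002,1.8,1.2,98,34],[0.003,0.003,0.002,1.8,1.2,98,34]],
  ],
)

```text
time_s: 32.15
tcp_pos: [613.6, 151.4, 79.3]
orientation: [0.708, 0.707, -0.0, 0.0]
contact_force: [-0.1, 0.1, -1.6]
width: 0.433
```

```bash
python3 go.py 613.3,152.3,69.5,90; python3 - <<'E'
from h import *
c=snap("scene","25");cv2.imwrite(f"pics/c25.png",cv2.resize(c["img"][140:240,330:440],None,fx=5.5,fy=5.5,interpolation=cv2.INTER_CUBIC))
E
```

```text
[ 0.     0.    -0.001] [ 0.9 -0.3  9.8]
t 32.15 tcp [613.6 151.4  79.3] F [-0.1  0.1 -1.6] w 37.0 j [ 0.11  0.52 -0.06  0.99 -0.    0.11]
```

View pics/c25.png

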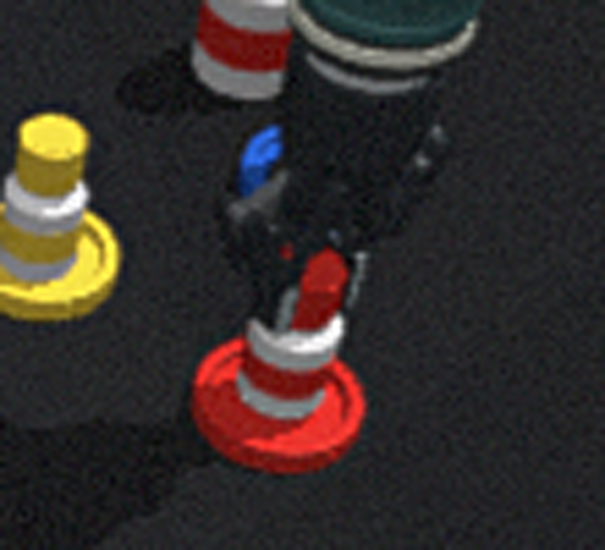

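Red is centred over its saucer, about 10 mm up. I lower it.

Request:
apply_moves(
  deltas=[
    [[0,0,0,0.5,0,4,34],[0,0,0,0.5,0,7,34],[0,0,0,0.5,0,9,34],[0,0,0,0.5,0,10.5,34],[0,0,0,0.5,0,10.5,34]],
  ],
)

```text
time_s: 32.62
tcp_pos: [614.1, 152.3, 69.4]
orientation: [0.707, 0.707, 0.0, 0.001]
contact_force: [0.6, -0.5, -1.8]
width: 0.434
```

```bash
python3 go.py 613.3,152.3,69.5,90
```

```text
[ 0.001  0.    -0.001] [ 0.  -0.8 -0.1]
t 32.62 tcp [614.1 152.3  69.4] F [ 0.6 -0.5 -1.8] w 37.0 j [ 0.11  0.53 -0.07  0.97 -0.    0.12]
```

Request:
apply_moves(
  deltas=[
    [[0,0,0,0,-0.8,1,34],[0,0,0,0,-0.8,1.5,34],[0,0,0,0,-0.8,1.5,34]],
  ],
)

```text
time_s: 32.87
tcp_pos: [614.1, 152.4, 69.2]
orientation: [0.707, 0.707, 0.001, 0.001]
contact_force: [-1.2, 0.5, 11.1]
width: 0.434
```

```bash
python3 go.py 613.3,152.3,69.5,90
```

```text
[ 0.004  0.    -0.001] [-0.1 -0.8 -0.3]
t 32.87 tcp [614.1 152.4  69.2] F [-1.2  0.5 11.1] w 37.1 j [ 0.11  0.53 -0.08  0.96 -0.    0.12]
```

Contact. I release, rise, and back off for a clear view.

Request:
apply_moves(
  deltas=[
    [[0,0,0,0,0,0,36],[0,0,0,0,0,0,50],[0,0,0,0,0,0,65],[0,0,0,0,0,0,75],[0,0,0,0,0,-5,75],[0,0,0,0,0,-30,75],[0,0,0,0,0,-70,75],[0,0,0,0,0,-110,80]],
  ],
)

```text
time_s: 33.53
tcp_pos: [612.8, 152.3, 180.2]
orientation: [0.707, 0.707, 0.001, 0.001]
contact_force: [0.9, -0.2, 0.6]
width: 0.937
```

Request:
apply_moves(
  deltas=[
    [[0,0,0,0,0,-20,80],[0,0,0,-20,-20,-40,80],[0,0,0,-60,-60,-60,80],[0,0,0,-100,-100,-80,80],[0,0,0,-140,-140,-100,80],[0,0,0,-180,-180,-100,80],[0,0,0,-210,-210,-100,80],[0,0,0,-230,-230,-100,80]],
  ],
)

```text
time_s: 34.2
tcp_pos: [419.9, -39.4, 276.7]
orientation: [0.707, 0.707, 0.001, 0.001]
contact_force: [0.5, -1.0, 0.1]
width: 0.939
```

```bash
python3 - <<'E'
from meas import *
sg=dict(red=(611.7,152),blue=(474,297),yellow=(448.5,106.7))
for n in("scene","top"):
    c=snap(n,"26")
    print(n,"caps",caps(c,sg))
    for k,g in sg.items(): print(" seat",k,*seat(c,k,g))
E
python3 go.py
```

```text
scene caps {'red': array([614.5, 153.8]), 'blue': array([476.6, 297. ]), 'yellow': array([448.6, 104.7])}
 seat red [611.3 152.4] 84 1.8
 seat blue [472.8 297.6] 75 2.1
 seat yellow [447.9 106.6] 75 1.8
top caps {'red': array([601. , 139.6]), 'blue': array([472.3, 289. ]), 'yellow': array([ 521.2, -206. ])}
 seat red [611.8 153.7] 53 1.5
 seat blue [473.2 299.3] 53 1.3
 seat yellow [448.5 106.7] 0 nan
t 34.3 tcp [418.4 -41.2 277.2] F [ 1.4  0.8 -0.4] w 80.0 j [-0.29  0.07 -0.17  1.33 -0.   -0.29]meas.py:32: RuntimeWarning: Mean of empty slice.
  return r.x.round(1),len(u),np.abs(r.fun).mean().round(1)
  ret = ret.dtype.type(ret / rcount)
```

View pics/scene26.png

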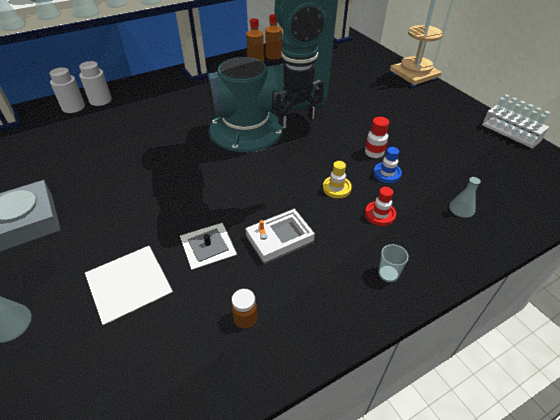

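View pics/top26.png

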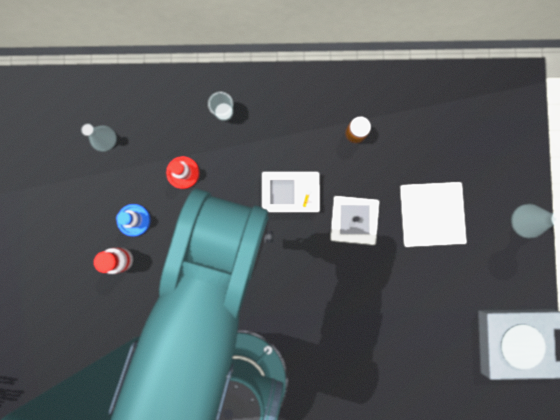

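The three caps are within about 4 mm of their seats in the scene view, the bay is empty and the cover is on the tile. In the top view the tab's angle at (306,200) needs a closer look before I hand in.

```bash
python3 - <<'E'
from meas import *
for n,(a,b,d,e) in dict(top=(160,250,250,390),scene=(200,270,175,325)).items():
    c=load(n+"26.npz");cv2.imwrite(f"pics/f{n}.png",cv2.resize(c["img"][a:b,d:e],None,fx=5.5 if n=="top" else 5,fy=5.5 if n=="top" else 5,interpolation=cv2.INTER_CUBIC))
    M=masks(c);W=cloud(c)
    h=cv2.cvtColor(c["img"],cv2.COLOR_BGR2HSV)
    m=(h[...,1]>120)&(h[...,0]>5)&(h[...,0]<32)&(np.abs(W[...,1]+205)<45)&(np.abs(W[...,0]-535)<60)
    v,u=np.nonzero(m);P=W[v,u];low=P[:,2]<52
    Q=ray(c,u,v,46)[:,:2]
    print(n,len(u)); 
    print(np.c_[u,v,P.round(0),Q.round(0)][np.argsort(v)][::2])
    # projections of tab centreline for several angles
    pv=np.array([548.5,-216.5])
    for a in(1.1,1.3,1.5,1.7): print(a,proj(c,[[*(pv+49*np.array([-np.sin(a),np.cos(a)])),46],[*(pv+30*np.array([-np.sin(a),np.cos(a)])),74],[*pv,46]]).round(1).tolist())
E
```

```text
top 33
[[ 306.  195.  534. -208.   47.  534. -208.]
 [ 308.  195.  534. -214.   47.  534. -214.]
 [ 307.  196.  531. -211.   44.  531. -211.]
 [ 305.  197.  529. -206.   40.  528. -205.]
 [ 307.  197.  528. -211.   45.  528. -211.]
 [ 306.  198.  525. -208.   47.  525. -208.]
 [ 306.  199.  520. -206.   76.  522. -208.]
 [ 305.  200.  517. -203.   77.  519. -205.]
 [ 307.  200.  517. -209.   75.  519. -211.]
 [ 305.  201.  515. -204.   72.  517. -205.]
 [ 304.  202.  513. -202.   51.  514. -202.]
 [ 306.  202.  512. -207.   70.  514. -208.]
 [ 305.  203.  511. -205.   48.  511. -205.]
 [ 303.  204.  508. -199.   47.  508. -199.]
 [ 305.  204.  508. -205.   45.  508. -205.]
 [ 304.  205.  505. -202.   50.  505. -202.]
 [ 304.  206.  502. -202.   47.  502. -202.]]
1.1 [[301.3, 205.1], [304.7, 198.4], [308.7, 189.9]]
1.3 [[304.5, 206.3], [306.7, 199.1], [308.7, 189.9]]
1.5 [[307.8, 206.8], [308.8, 199.5], [308.7, 189.9]]
1.7 [[311.2, 206.7], [310.9, 199.4], [308.7, 189.9]]
scene 59
[[ 260.  220.  513. -209.   73.  490. -198.]
 [ 262.  220.  517. -205.   75.  493. -193.]
 [ 261.  221.  5
[... 756 characters left out ...]
  229.  525. -207.   47.  525. -207.]
 [ 260.  230.  522. -215.   44.  524. -216.]
 [ 262.  230.  526. -210.   45.  527. -211.]
 [ 264.  230.  528. -205.   45.  529. -206.]
 [ 261.  231.  528. -215.   45.  528. -215.]
 [ 263.  231.  531. -210.   46.  531. -210.]
 [ 260.  232.  530. -219.   46.  530. -219.]
 [ 262.  232.  531. -213.   44.  533. -214.]
 [ 264.  232.  535. -209.   45.  536. -209.]
 [ 262.  233.  534. -215.   43.  536. -216.]
 [ 265.  233.  540. -209.   46.  541. -209.]]
1.1 [[263.5, 222.9], [263.4, 221.1], [263.9, 235.9]]
1.3 [[260.1, 223.2], [261.3, 221.4], [263.9, 235.9]]
1.5 [[256.9, 224.1], [259.2, 221.9], [263.9, 235.9]]
1.7 [[253.9, 225.4], [257.3, 222.7], [263.9, 235.9]]
```

View pics/ftop.png

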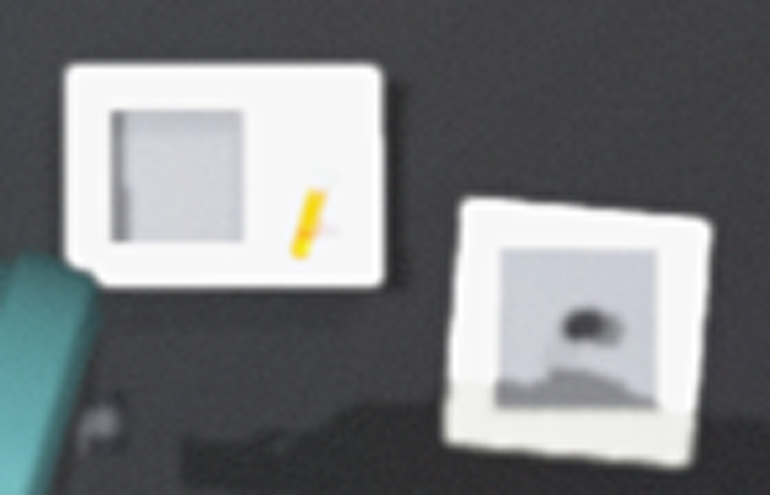

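View pics/fscene.png

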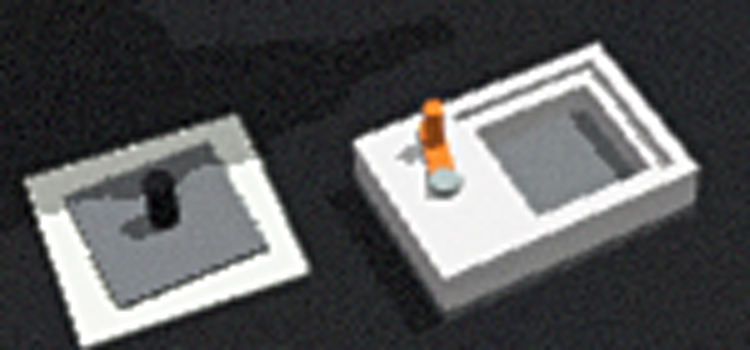

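Both views put the tab at about 1.3 rad: its tip at (304,206) and its pin at (261,220) both match the 1.3 projection. That is clear of 1.1 and unchanged since I released it. In the top crop the cover centre (577,328) is within about 2 mm of the tile centre (578,333). All checks pass, so I hand in.

```bash
python3 -c "
from workcell import manip
print(manip.job_done())"
```

```text
the job is handed in; nothing more can be done
None
```

The bottles are sorted and the job is handed in at about 34 s of robot time; no verdict is reported. I turned the tab aside, laid the cover on the tile and parked the small red bottle in the bay. Then I moved blue and yellow to their own saucers, and finally red from the bay to its saucer.

**Last checks, all within limits:**
- **Bottles:** each stands upright, with its cap within about 4 mm of its saucer's centre in the scene view. In the top view the red and blue cap readings failed because each cap merges with its own saucer's colour. The arm hid yellow there.
- **Cover:** it lies flat, about 2 mm from the tile's centre in the top view. The scene view suggested about 6 mm.
- **Tab:** both views put it at about 1.3 rad. That is less than the 1.5 rad I aimed for, because the pin slid along the pads, but it is clear of 1.1.
- **Bay and arm:** the bay is empty and the gripper is clear of everything.

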